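# Feed a takeaway tub along the fence with a push stick and press its lid shut

### The job

With the push stick, square the takeaway tub up flush against the fence while it is still on the wide infeed part, then feed it along, kept against the fence all the way, until it is fully home at the end stop under the press; the gripper itself must not touch the tub, and the tub stays flat on the plate. Then push the press down so that the lid snaps fully home, and let the press come up again. Leave the push stick standing on its base, the tub home, and the bottle, cups, jar and carton where they are.

Things in the scene. Friction and masses are not known exactly. Their poses are not given: they have to be found in the camera images.
- station: Lidding station fixed to the table. Frame: z up, x towards the fence, y along the feed; origin on the table top below the press axis. White base plate, top at z = 10 mm: wide infeed part x -140 to 70, y -370 to -130 mm; then a step to a narrow part x -80 to 70, y -130 to 110 mm. A tub flush with the fence and home at the stop has its centre at x = 0, y = 0 here.
- fence_in (a point): Point on the top edge of the fence's guiding face, near the infeed, at x = 52, y = -250, z = 45 mm in the station's frame. The steel fence runs straight along the station's y from -370 to 75 mm; its face looks to the station's -x; it is 12 mm thick, top at z = 45 mm.
- stop_face (a point): Middle of the top edge of the end stop's face, which looks back along the feed: x = 7, y = 73, z = 45 mm in the station's frame. The stop is 90 mm wide in x (-38 to 52 mm), 14 mm thick, top at z = 45 mm.
- press_arm (a point): Point on top of the grey press frame's arm, on the press axis: x = 0, y = 0, z = 163 mm in the station's frame. The arm is 44 mm wide in y, z 135 to 163 mm, and reaches from x = -33 mm to the column behind the fence (x 103 to 147, y -28 to 28 mm, 170 mm high).
- press (a joint): Travel of the press plunger in m: 0 = up (rest), grows as it is pushed down, at most 0.030. A spring (about 2 N at the top, 5 N at the bottom) brings it back up by itself. Its 64 x 64 mm pad hangs 98 mm above the table at rest and reaches a fully closed lid at a travel of 22 mm.
- press_top (a point): Centre of the top face of the press's round black knob (48 mm across, 12 mm thick), 215 mm above the table at rest, on the press axis; it is pushed straight down.
- tub: Filled black takeaway tub, 104 mm (its x) by 146 mm (its y), 60 mm high, straight walls, 0.25 to 0.5 kg, with a white lid 109 x 151 x 6 mm lying on it. Origin: centre of its underside; z up. It starts on the wide infeed part, its centre 26 to 60 mm farther from the fence than when flush, its y within 0.3 rad of the feed direction.
- lid (a joint): How far the lid stands up from its closed position on the tub, in m: 0.006 to 0.008 at the start, 0 when snapped home. About 6 N straight down moves it; it stays where it is pushed. The lid's top is 66 mm above the tub's underside when home.
- stick_grip (a point): Mid-handle of the loose wooden push stick (0.25 kg), 100 mm above its underside; x to the nose, z up. Handle 60 mm in x, 26 mm in y, top at 130 mm. Base bar 30 mm high, x -65 to 105, y -20 to 20 mm from here, straight flanks. Nose: end face (y -20 to 8) pushes the tub's rear; a leg (y 8 to 20, on to x = 145 mm) holds its outer side, nose along the feed. It starts on the table, left.
- bottle: Bystander: sauce bottle, 62 mm across, 165 mm high, origin at the centre of its underside. It stands on the left of the table; it and the stick may have changed places.
- cups: Bystander: stack of white cups, 96 mm across, 112 mm high, origin at the centre of its underside, on the near right.
- jar: Bystander: glass jar, 72 mm across, 100 mm high, origin at the centre of its underside, beyond the fence.
- carton: Bystander: cardboard carton, 150 x 90 mm, 60 mm high, origin at the centre of its underside, far right.

How it is judged:
By the outcome, as a careful person would: the job done as asked, in the order asked, and still so for the second after the job is handed in, with the robot touching nothing.
It also fails if it takes over 64 s, if anything falls off the work surface, if the arm or the gripper's body presses on something with over 40 N, if the wrist force passes 120 N, or if a joint passes its speed limit or range.

### The arm

A 6-joint arm with a two-finger parallel gripper is mounted at the origin on the work surface. World frame = base frame: x ahead of the robot, y to its left, z up, the work surface at z = 0. Lengths are in mm, angles in rad, forces in N, time in s.
With the tool pointing down it reaches from about 275 to 775 mm from the base axis. Payload 14.6 kg.
Tool frame: the origin (TCP) lies between the finger pads; the fingertips stand manip.tip_extent ahead of it and the grasp point (between the pads) lies 8 mm behind it (manip.tip_extent is the distance from the TCP to the fingertips, in mm); y points along the fingers, x is the direction in which the jaws open and shut, and the axes are right-handed (so a half turn about y gives the same grasp; the last joint's range is limited). The gripper opens to 85 mm and grips with 20 to 120 N. Pads are 22 mm wide; open, the fingers measure 114 mm over their backs; the gripper's body (76 mm by 85 mm) begins 54 mm behind the grasp point. The pads swing forward as they close: fully open they stand 13 mm farther back than shut.
Start: joints at [1.113, 0.263, -0.048, 1.259, 0, 1.415], TCP at [156.556, 501.117, 242.278] pointing down, gripper open.
Joint ranges: [-2.65, 2.65], [-0.89, 1.7], [-1.18, 1.37], [-2.13, 2.11], [-1.35, 1.29], [-3.14, 3.14]. Speed limits (rad/s): [1.89, 1.89, 2.57, 2.79, 3.14, 3.14].

### API

Orientations are given as a unit quaternion [x, y, z, w].
In Python, from cell import state, optics, manip gives the robot as it stands.
- The arm moves only by the tool arm_command, never from a script. Its argument "deltas" is a list that holds one entry, the list of rows, each a list of 7 numbers: the opening in per cent of the stroke, from 0 (shut) to 100 (fully open), then the shift along the tool's x, y, z in m, then the turn, a rotation vector about the tool's x, y, z in degrees. A call has 1 to 12 rows; each row is the pose to reach, as a shift and turn from the pose commanded when the call began, along the tool's axes at that moment; what a row does not reach only later rows make up. A row lasts 1/12 s, in which the tool goes at most 41.7 mm and 7.16 degrees, less where a joint would pass 70% of its speed; a pose out of reach is approached as far as the arm can. A call with a gripper value outside its range is refused whole. The fingers move at their own pace and stop on an object; "squeeze" is the grip in N (left out, the last holds). Time passes only in rows, so rows that repeat a pose let the fingers close. It gives the time, the measured TCP pose, the force and the opening at its end, in the units of the state.
- state(): the state, without advancing time (a new reading comes with each control period).
- optics.read_camera(name): name is "scene" or "top"; returns the picture (420x560x3 uint8, red, green, blue); there is no depth.
- optics.camera_model(name): a dict with "K" (3x3 intrinsics, pixels), "T" (4x4, takes a point from camera to world coordinates). Camera axes: x right, y up, looking along -z (the intrinsics and any distortion apply to the point x, -y, -z); pixel columns grow to the right and rows downward; lengths in mm; the calibration is good to about 2 mm. A picture is of the moment at which its call begins. camera_model takes no time and is no camera call.
- manip.job_done(): hands the job in, once; it reports no verdict.
The state is a dict: "clock": time; "q": joint angles; "qd": joint speeds; "joint_torque": joint torques, N m; "ee_pos": TCP position; "tcp_rot": TCP orientation; "wrist_force": force on the tool from outside, world axes, zero at the start; "ft_torque": the same for the moment, N m; "grip_width": finger opening in mm.
Only numpy, scipy, OpenCV 4.12 (cv2) and the standard library are available. Lean on these libraries where they do the work, as an engineer would, in place of code of your own. Each camera call takes 0.05 s, during which the arm holds its last target.

## Working session

There is one attempt and no reset: what is moved stays moved. The work goes in short steps, Python scripts to look and compute and a tool call to move; the robot and the scene stay as the last step left them, time stands still between calls to the robot, and variables do not carry over. Pictures are saved under pics/ and viewed, and the job is handed in when it is done.

Besides the shell and the picture viewer there is one more tool, called after ">>>" by a JSON object that holds its "fn" and its "kwargs". arm_command: Moves the arm, as the interface text tells. Its arguments: {"type":"object","properties":{"deltas":{"type":"array","items":{"type":"array","items":{"type":"array","items":{"type":"number"}}}},"squeeze":{"type":"number"}},"required":["deltas"]}

```bash
ls; mkdir -p pics
python3 - <<'E'
from cell import state, optics, manip
import cv2
s=state(); print(s); print(manip.tip_extent)
for n in ("scene","top"):
    im=optics.read_camera(n); cv2.imwrite(f"pics/{n}0.png",im[:,:,::-1])
    m=optics.camera_model(n); print(n,m)
E
```

```text
pics
{'clock': 0.0, 'q': array([ 1.11270227e+00,  2.63520477e-01, -4.89542511e-02,  1.25939208e+00,
        3.80338730e-06,  1.41550711e+00]), 'qd': array([-9.29855222e-04, -9.11999480e-04,  4.95263125e-04, -4.35760509e-06,
       -5.58670429e-04, -4.93239127e-04]), 'joint_torque': array([-1.43829977e-03, -6.37596846e+01,  3.84579062e+01,  1.31191270e-02,
       -2.62850508e-04,  2.85118404e-05]), 'ee_pos': array([156.43264548, 500.87120139, 241.82000391]), 'tcp_rot': array([ 0.56986565,  0.41853133, -0.41920443, -0.56951937]), 'wrist_force': array([-0.08055408,  0.7181301 ,  0.90827043]), 'ft_torque': array([ 0.03941958, -0.03127452,  0.01177284]), 'grip_width': 85.35671471380968}
11.0
scene {'K': array([[484.74175165,   0.        , 289.02508716],
       [  0.        , 484.74175165, 207.62397993],
       [  0.        ,   0.        ,   1.        ]]), 'T': array([[-3.21436290e-01, -6.93619501e-01,  6.44647732e-01,
         1.52262354e+03],
       [ 9.46782165e-01, -2.47490505e-01,  2.05795972e-01,
         2.15753625e+02],
       [ 1.68000937e-02,  6.76491269e-01,  7.36259003e-01,
         1.23053137e+03],
       [ 0.00000000e+00,  0.00000000e+00,  0.00000000e+00,
         1.00000000e+00]])}
top {'K': array([[417.00809574,   0.        , 279.84858882],
       [  0.        , 417.00809574, 210.67694356],
       [  0.        ,   0.        ,   1.        ]]), 'T': array([[-9.69608815e-03,  9.90784752e-01, -1.35098339e-01,
         4.03830492e+02],
       [-9.99721483e-01, -1.25120256e-02, -2.00101389e-02,
        -9.49292757e+01],
       [-2.15160944e-02,  1.34866692e-01,  9.90630119e-01,
         1.16816620e+03],
       [ 0.00000000e+00,  0.00000000e+00,  0.00000000e+00,
         1.00000000e+00]])}
```

View pics/scene0.png

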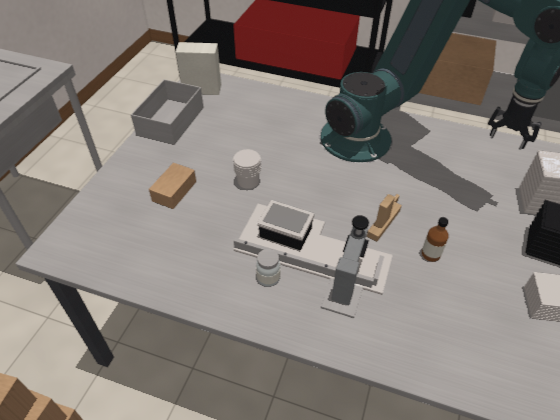

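View pics/top0.png

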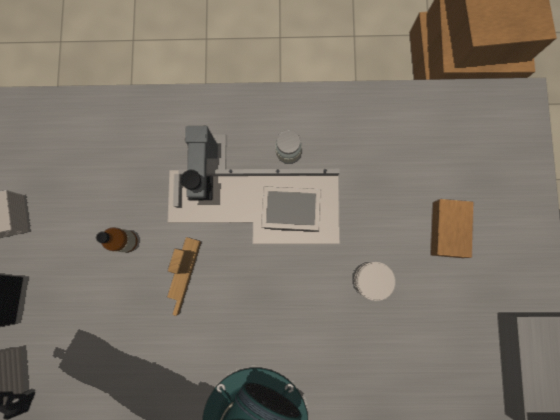

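Run:
```python
from cell import state
from scipy.spatial.transform import Rotation as R
print(R.from_quat(state()["tcp_rot"]).as_matrix().round(3))
```

```text
[[ 0.298 -0.    -0.955]
 [ 0.955 -0.001  0.298]
 [-0.001 -1.     0.   ]]
```

```bash
cat > h.py <<'E'
import numpy as np, cv2
from cell import state, optics, manip
from scipy.spatial.transform import Rotation as R
M={n:optics.camera_model(n) for n in("scene","top")}
def ray(n,p):
    K,T=M[n]["K"],M[n]["T"]; a=np.linalg.solve(K,[p[0],p[1],1.]); d=T[:3,:3]@np.array([a[0],-a[1],-a[2]])
    return T[:3,3],d/np.linalg.norm(d)
def onz(n,p,z):
    o,d=ray(n,p); return o+d*(z-o[2])/d[2]
def two(p_scene,p_top):
    o1,d1=ray("scene",p_scene);o2,d2=ray("top",p_top)
    A=np.c_[d1,-d2]; s=np.linalg.lstsq(A,o2-o1,rcond=None)[0]
    a,b=o1+d1*s[0],o2+d2*s[1]; return (a+b)/2,np.linalg.norm(a-b)
def proj(n,P):
    K,T=M[n]["K"],M[n]["T"]; P=np.atleast_2d(P); c=(P-T[:3,3])@T[:3,:3]; q=np.c_[c[:,0],-c[:,1],-c[:,2]]@K.T
    return q[:,:2]/q[:,2:]
def crop(n,x0,y0,w,h,f,out,src=None):
    im=(optics.read_camera(n)[:,:,::-1] if src is None else cv2.imread(src))[y0:y0+h,x0:x0+w]
    cv2.imwrite(out,cv2.resize(im,None,fx=f,fy=f,interpolation=cv2.INTER_CUBIC))
E
python3 - <<'E'
from h import *
crop("top",155,115,200,145,4,"pics/a.png","pics/top0.png")
crop("scene",225,185,190,135,4,"pics/b.png","pics/scene0.png")
crop("top",90,220,130,100,6,"pics/c.png","pics/top0.png")
E
```

```text
(no output)
```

View pics/a.png

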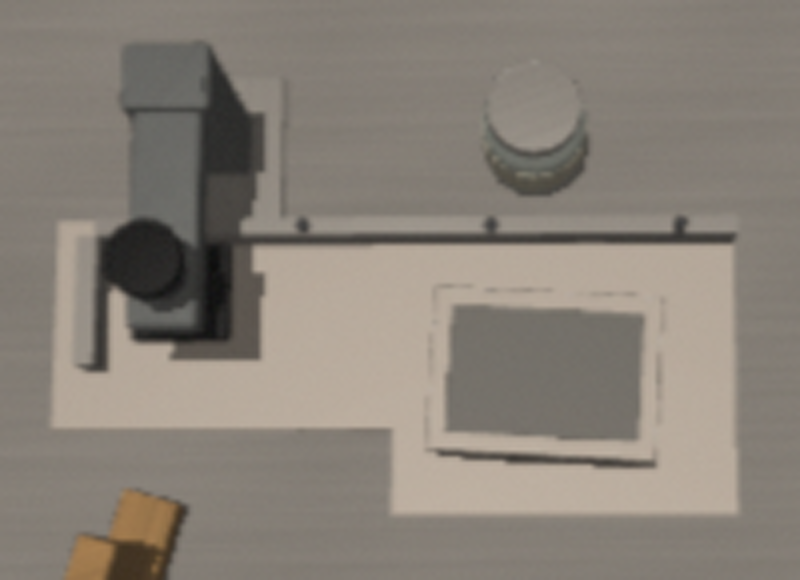

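View pics/b.png

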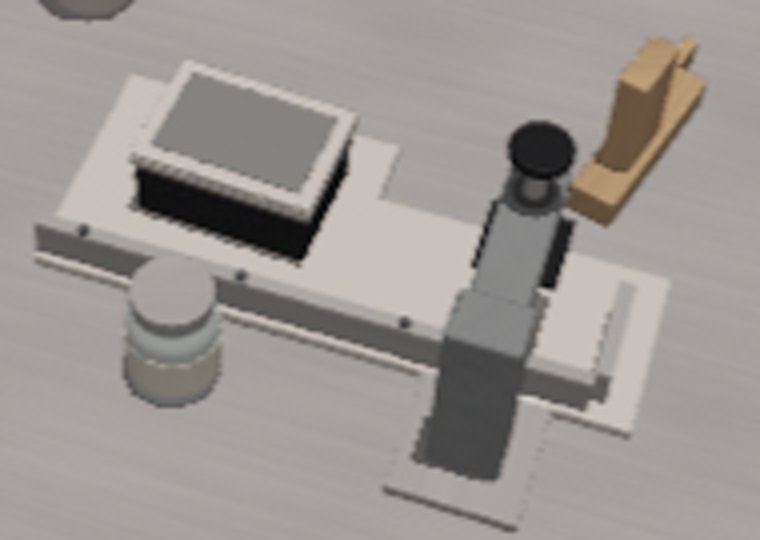

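View pics/c.png

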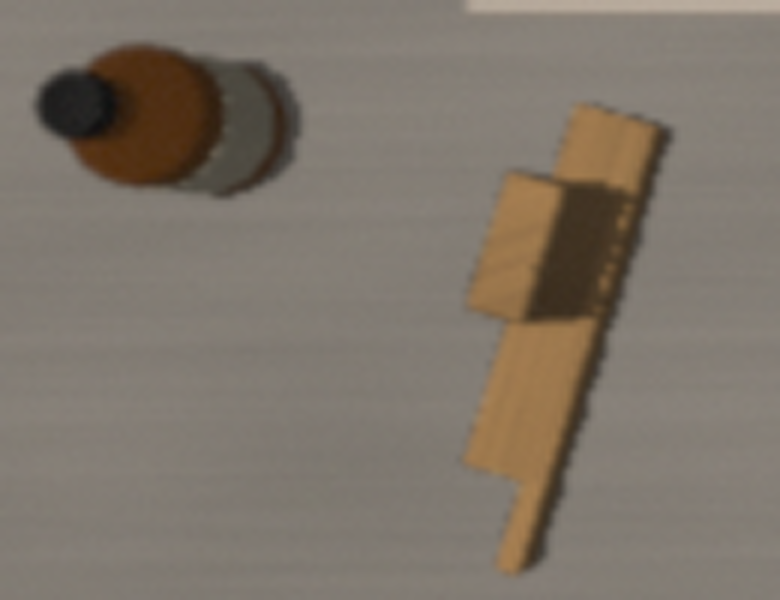

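Run:
```python
from h import *
np.set_printoptions(precision=1,suppress=True)
a=lambda x,y:(x/4+155-.375,y/4+115-.375)
b=lambda x,y:(x/4+225-.375,y/4+185-.375)
c=lambda x,y:(x/6+90-.42,y/6+220-.42)
print("stick base z30"); 
for p in [(583,105),(665,127),(465,463),(520,478),(500,570),(527,572)]: print(p,onz("top",c(*p),30))
print("handle z130")
H=[(510,170),(562,185),(467,303),(523,320)]
for p in H: print(p,onz("top",c(*p),130))
print("handle 2view")
for s,t in [((652,38),(467,303)),((682,48),(523,320)),((618,78),(510,170)),((655,90),(562,185))]: print(two(b(*s),c(*t)))
print("base back corner 2view",two(b(572,185),c(583,105)),two(b(612,203),c(665,127)))
print("plate z10")
for p in [(57,221),(52,428),(391,430),(391,514),(739,514),(735,243)]: print(p,onz("top",a(*p),10))
print("fence top z45"); 
for p in [(240,236),(735,236)]: print(p,onz("top",a(*p),45))
print("stop face", onz("top",a(98,240),45),onz("top",a(95,367),45))
print("lid z83")
for p in [(435,286),(663,297),(656,459),(427,447)]: print(p,onz("top",a(*p),83))
print("lid 2view")
for s,t in [((133,155),(663,297)),((188,62),(656,459)),((357,117),(427,447)),((308,209),(435,286))]: print(two(b(*s),a(*t)))
print("fence 2view infeed end", two(b(37,222),a(735,236)))
print("knob",two(b(543,150),a(144,259)))
```

```text
stick base z30
(583, 105) [489.1 184.4  30. ]
(665, 127) [478.7 146.5  30. ]
(465, 463) [328.8 234.3  30. ]
(520, 478) [322.  209.3  30. ]
(500, 570) [281.7 217.3  30. ]
(527, 572) [280.8 205.2  30. ]
handle z130
(510, 170) [454.9 189.8 130. ]
(562, 185) [448.5 167.9 130. ]
(467, 303) [400.3 206.3 130. ]
(523, 320) [393.1 182.9 130. ]
handle 2view
(array([403.1, 193.8, 139.9]), np.float64(19.286504689664003))
(array([390.1, 198.7, 113.2]), np.float64(22.622975174205546))
(array([457. , 177.2, 141.6]), np.float64(18.956076624657534))
(array([445.9, 184.9, 115.7]), np.float64(26.79614011607154))
base back corner 2view (array([491.7, 166.2,  48. ]), np.float64(27.888141856239056)) (array([476.2, 169.4,   5.1]), np.float64(35.54842433238528))
plate z10
(57, 221) [683.5 244.6  10. ]
(52, 428) [534.7 244.2  10. ]
(391, 430) [530.4   5.6  10. ]
(391, 514) [471.8   5.7  10. ]
(739, 514) [ 469.1 -235.3   10. ]
(735, 243) [ 660.4 -238.    10. ]
fence top z45
(240, 236) [662.5 106.9  45. ]
(735, 236) [ 657.6 -233.8   45. ]
stop face [661.2 205.4  45. ] [572.4 205.4  45. ]
lid z83
(435, 286) [618. -30.  83.]
(663, 297) [ 608.6 -180.6   83. ]
(656, 459) [ 501.4 -173.6   83. ]
(427, 447) [511.  -24.3  83. ]
lid 2view
(array([ 609.2, -179.1,   76.9]), np.float64(3.995983122354968))
(array([ 501.4, -172.4,   78. ]), np.float64(3.253104829988221))
(array([511.5, -23.5,  76.7]), np.float64(0.7611021842308516))
(array([618.4, -30.1,  81.5]), np.float64(0.340431285606877))
fence 2view infeed end (array([ 661.6, -237.5,   29.5]), np.float64(3.634756094793185))
knob (array([612. , 135.1, 207.2]), np.float64(1.2205268507325617))
```

```bash
cat >> h.py <<'E'
np.set_printoptions(precision=2,suppress=True)
O=np.array([612.,134.5]); YAW=-0.0145
XS=np.array([np.cos(YAW),np.sin(YAW)]); YS=np.array([-np.sin(YAW),np.cos(YAW)])
def st2w(x,y): return O+x*XS+y*YS
def w2st(p): d=np.array(p[:2])-O; return np.array([d@XS,d@YS])
def go(p,z_ang=None,s=None):
    """shift (m) in tool axes + turn deg to reach world p (mm), tool z heading z_ang"""
    s=s or state(); T=R.from_quat(s["tcp_rot"]); m=T.as_matrix()
    d=T.inv().apply(np.array(p)-s["ee_pos"])/1000
    r=np.zeros(3)
    if z_ang is not None:
        c,q=np.cos(z_ang),np.sin(z_ang)
        zt=np.array([c,q,0]); yt=np.array([0,0,-1.]); xt=np.cross(yt,zt)
        r=(T.inv()*R.from_matrix(np.c_[xt,yt,zt])).as_rotvec(degrees=True)
    print("shift",np.round(d,4),"turn",r.round(2),"| pos",s["ee_pos"],"zang",np.arctan2(m[1,2],m[0,2]).round(4),"down",m[:,1].round(4),"F",s["wrist_force"],"w",s["grip_width"].round(1),"t",s["clock"])
E
python3 - <<'E'
from h import *
b=lambda x,y:(x/4+225-.375,y/4+185-.375)
c=lambda x,y:(x/6+90-.42,y/6+220-.42)
for s,t in [((652,38),(523,320)),((682,48),(467,303)),((618,78),(562,185)),((655,90),(510,170))]: print(two(b(*s),c(*t)))
print("base back corner 2view",two(b(572,190),c(665,127)),two(b(612,206),c(583,105)))
print("cups",onz("top",(376,281),112),"bottle",onz("top",(116,239),100))
go([423,185.5,240],2.846)
go([423,185.5,107],2.846)
E
```

```text
(array([393.02, 184.47, 124.61]), np.float64(0.3037316642410076))
(array([399.94, 208.17, 127.94]), np.float64(2.507454578795909))
(array([448.62, 168.14, 128.11]), np.float64(0.4919292317567224))
(array([454.  , 194.08, 128.54]), np.float64(7.772966384063454))
base back corner 2view (array([478.88, 151.02,  18.52]), np.float64(4.180621109828872)) (array([489.31, 186.54,  24.68]), np.float64(1.7710112797988253))
cups [ 368.34 -311.06  112.  ] bottle [480.99 350.8  100.  ]Traceback (most recent call last):
  File "<stdin>", line 7, in <module>
  File "h.py", line 34, in go
    print("shift",np.round(d,4),"turn",r.round(2),"| pos",s["ee_pos"],"zang",np.arctan2(m[1,2],m[0,2]).round(4),"down",m[:,1].round(4),"F",s["wrist_force"],"w",s["grip_width"].round(1),"t",s["clock"])
                                                                                                                                                                ^^^^^^^^^^^^^^^^^^^^^
AttributeError: 'float' object has no attribute 'round'
```

```bash
sed -i 's/s\["grip_width"\].round(1)/round(float(s["grip_width"]),1)/' h.py
python3 - <<'E'
from h import *
go([423.5,186.5,240],2.846)
E
```

```text
shift [-0.22  0.   -0.35] turn [-0.01 -0.41 -0.05] | pos [156.45 500.89 241.89] zang 2.8388 down [-0. -0. -1.] F [ 0.28  0.33 -0.92] w 85.3 t 0.1
```

```bash
sed -i 's/"shift",np.round(d,4)/"shift mm",np.round(d*1000,1)/' h.py
python3 - <<'E'
from h import *
go([423.5,186.5,240],2.846)
E
```

```text
shift mm [-220.5    2.  -348.7] turn [-0.01 -0.41 -0.05] | pos [156.45 500.89 241.89] zang 2.8388 down [-0. -0. -1.] F [ 0.28  0.33 -0.92] w 85.3 t 0.1
```

>>> {"fn": "arm_command", "kwargs": {"deltas": [[[100, -0.02, 0, -0.032, 0, 0, 0], [100, -0.042, 0, -0.066, 0, 0, 0], [100, -0.064, 0, -0.1, 0, 0, 0], [100, -0.086, 0, -0.135, 0, 0, 0], [100, -0.108, 0, -0.17, 0, 0, 0], [100, -0.13, 0, -0.205, 0, 0, 0], [100, -0.152, 0, -0.24, 0, 0, 0], [100, -0.174, 0, -0.275, 0, 0, 0], [100, -0.196, 0.002, -0.31, 0, -0.2, 0], [100, -0.212, 0.002, -0.335, 0, -0.4, 0], [100, -0.2205, 0.002, -0.3487, 0, -0.4, 0], [100, -0.2205, 0.002, -0.3487, 0, -0.4, 0]]], "squeeze": 80}}

```text
clock: 1.1
ee_pos: [425.4, 184.3, 239.8]
tcp_rot: [0.569, 0.42, -0.42, -0.569]
wrist_force: [-0.7, 0.0, -0.4]
grip_width: 85.5
```

Run:
```python
from h import *
go([423.5,186.5,107],2.846)
crop("top",90,200,130,110,5,"pics/d.png")
crop("scene",330,120,140,120,5,"pics/e.png")
```

```text
shift mm [  1.6 132.8   2.5] turn [-0.01 -0.21 -0.04] | pos [425.43 184.34 239.83] zang 2.8423 down [-0. -0. -1.] F [-0.69  0.02 -0.35] w 85.5 t 1.1
```

View pics/e.png

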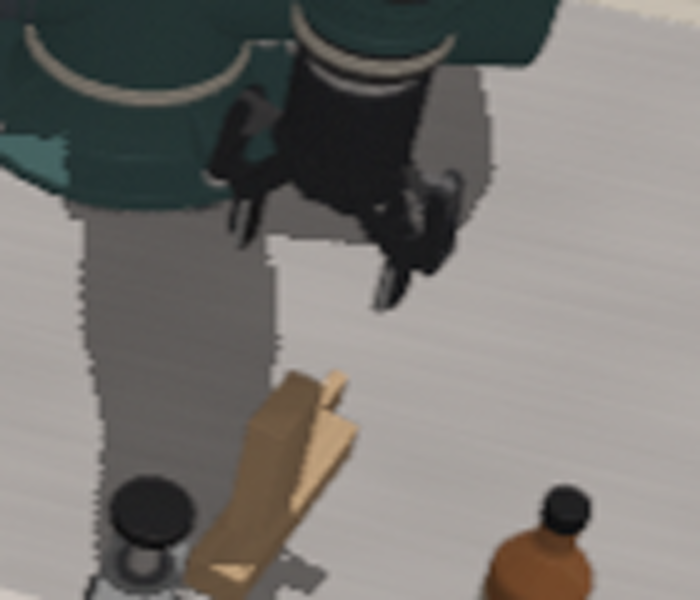

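>>> {"fn": "arm_command", "kwargs": {"deltas": [[[100, 0, 0.01, 0, 0, 0, 0], [100, 0, 0.03, 0, 0, 0, 0], [100, 0, 0.052, 0, 0, 0, 0], [100, 0, 0.075, 0, 0, 0, 0], [100, 0, 0.097, 0, 0, 0, 0], [100, 0, 0.115, 0, 0, 0, 0], [100, 0, 0.127, 0, 0, 0, 0], [100, 0, 0.133, 0, 0, 0, 0], [100, 0, 0.133, 0, 0, 0, 0], [100, 0, 0.133, 0, 0, 0, 0]]]}}

```text
clock: 2.03
ee_pos: [423.4, 187.2, 107.7]
tcp_rot: [-0.568, -0.421, 0.421, 0.568]
wrist_force: [0.5, -1.1, -0.0]
grip_width: 85.2
```

Run:
```python
from h import *
go([423.5,186.5,107],2.846)
crop("top",90,200,130,110,5,"pics/f.png")
crop("scene",330,150,140,110,5,"pics/g.png")
```

```text
shift mm [-0.6  0.7 -0.3] turn [0.   0.04 0.01] | pos [423.43 187.17 107.7 ] zang 2.8466 down [ 0.  0. -1.] F [ 0.53 -1.13 -0.04] w 85.2 t 2.0333
```

View pics/g.png

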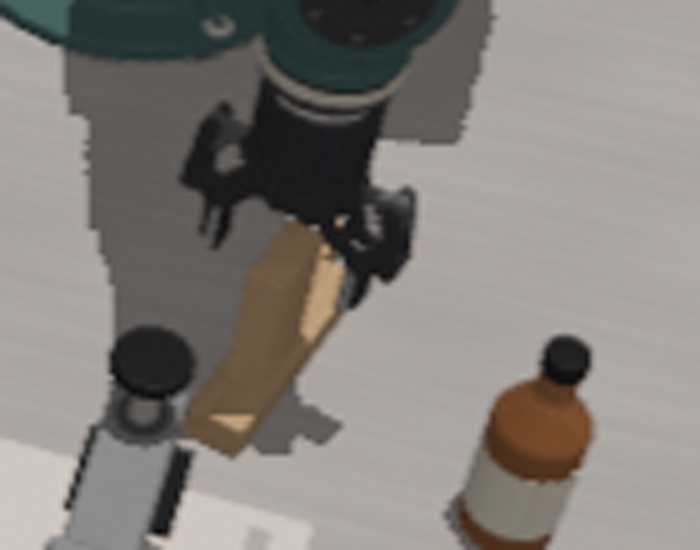

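>>> {"fn": "arm_command", "kwargs": {"deltas": [[[0, 0, 0, 0, 0, 0, 0], [0, 0, 0, 0, 0, 0, 0], [0, 0, 0, 0, 0, 0, 0], [0, 0, 0, 0, 0, 0, 0], [0, 0, 0, 0, 0, 0, 0], [0, 0, 0, 0, 0, 0, 0], [0, 0, 0, 0, 0, 0, 0], [0, 0, 0, 0, 0, 0, 0], [0, 0, 0, 0, 0, 0, 0], [0, 0, 0, 0, 0, 0, 0]]], "squeeze": 80}}

```text
clock: 2.97
ee_pos: [423.9, 186.8, 107.5]
tcp_rot: [0.568, 0.421, -0.421, -0.568]
wrist_force: [1.1, 2.7, 6.1]
grip_width: 24.9
```

Run:
```python
from h import *
go([423.5,186.5,180],2.846)
p=st2w(-165,-257); print(p)
```

```text
shift mm [ -0.4 -72.5   0.3] turn [ 0.03 -0.01  0.03] | pos [423.93 186.83 107.51] zang 2.8458 down [ 0.  0. -1.] F [1.09 2.71 6.06] w 24.9 t 2.9667
[ 443.29 -120.08]
```

>>> {"fn": "arm_command", "kwargs": {"deltas": [[[0, 0, -0.01, 0, 0, 0, 0], [0, 0, -0.03, 0, 0, 0, 0], [0, 0, -0.055, 0, 0, 0, 0], [0, 0, -0.075, 0, 0, 0, 0], [0, 0, -0.08, 0, 0, 0, 0], [0, 0, -0.08, 0, 0, 0, 0], [0, 0, -0.08, 0, 0, 0, 0]]]}}

```text
clock: 3.55
ee_pos: [423.3, 186.5, 186.2]
tcp_rot: [-0.568, -0.42, 0.421, 0.568]
wrist_force: [0.4, 0.7, -2.8]
grip_width: 25.2
```

Run:
```python
from h import *
go([443.3,-120,190],np.pi/2+YAW)
```

```text
shift mm [-287.4   -3.7 -108.5] turn [-0.02 73.88 -0.06] | pos [423.27 186.52 186.24] zang 2.8458 down [-0. -0. -1.] F [ 0.37  0.73 -2.81] w 25.2 t 3.55
```

>>> {"fn": "arm_command", "kwargs": {"deltas": [[[0, -0.015, 0, -0.006, 0, 4, 0], [0, -0.04, 0, -0.015, 0, 11, 0], [0, -0.07, 0, -0.027, 0, 18, 0], [0, -0.1, 0, -0.038, 0, 25, 0], [0, -0.13, 0, -0.049, 0, 32, 0], [0, -0.16, 0, -0.06, 0, 39, 0], [0, -0.19, 0, -0.072, 0, 46, 0], [0, -0.22, 0, -0.083, 0, 53, 0], [0, -0.25, 0, -0.094, 0, 60, 0], [0, -0.27, 0, -0.102, 0, 67, 0], [0, -0.287, 0, -0.1085, 0, 72, 0], [0, -0.287, 0, -0.1085, 0, 73.9, 0]]]}}

```text
clock: 4.55
ee_pos: [443.4, -122.1, 185.5]
tcp_rot: [-0.707, 0.009, -0.007, 0.707]
wrist_force: [-0.2, 0.6, -2.5]
grip_width: 25.3
```

>>> {"fn": "arm_command", "kwargs": {"deltas": [[[0, 0, 0, 0, 0, 0, 0], [0, 0, 0, 0, 0, 0, 0]]]}}

```text
clock: 4.72
ee_pos: [443.1, -119.2, 186.0]
tcp_rot: [-0.707, 0.006, -0.004, 0.707]
wrist_force: [0.3, 0.9, -2.4]
grip_width: 24.9
```

Run:
```python
from h import *
go([443.3,-120,190],np.pi/2+YAW)
crop("top",180,130,190,140,4,"pics/h.png")
crop("scene",200,120,200,150,4,"pics/i.png")
```

```text
shift mm [ 0.2 -4.  -0.8] turn [-0.06  0.04 -0.12] | pos [ 443.09 -119.22  186.04] zang 1.5571 down [-0.  0. -1.] F [ 0.29  0.92 -2.37] w 24.9 t 4.7167
```

View pics/h.png

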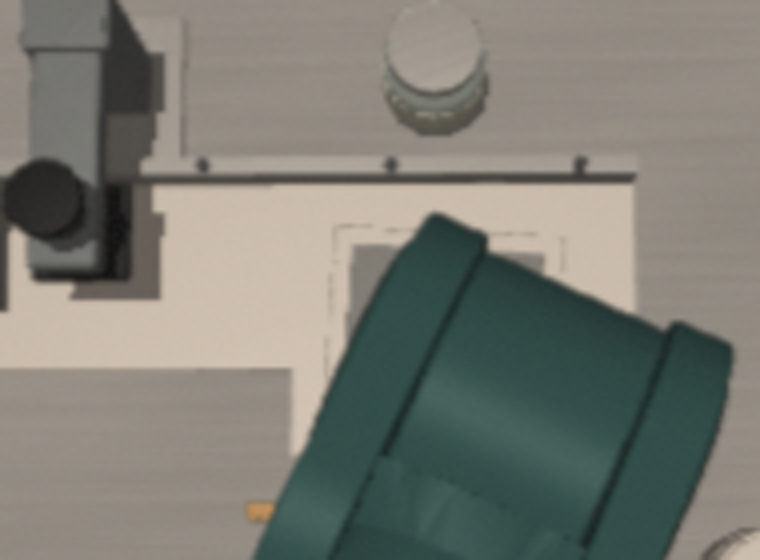

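View pics/i.png

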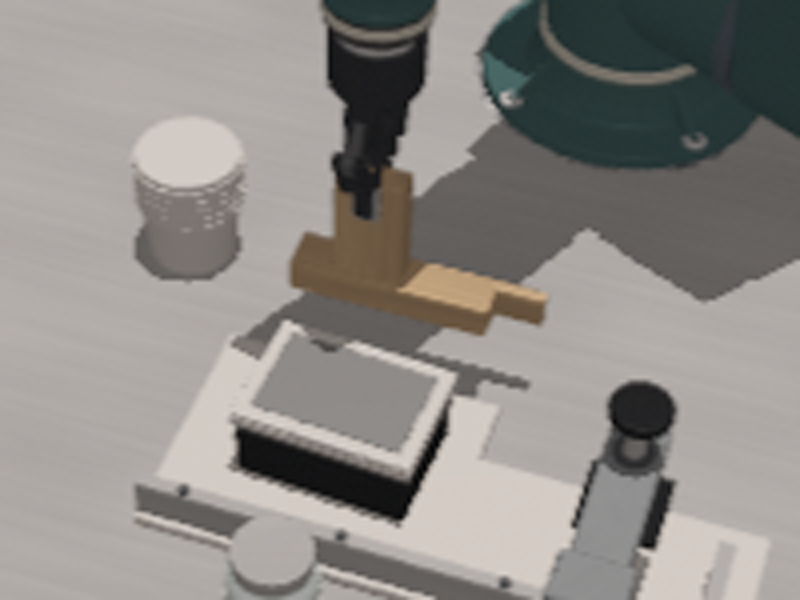

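Run:
```python
from h import *
crop("scene",265,160,80,60,10,"pics/j.png")
b=lambda x,y:(x/4+200-.375,y/4+120-.375)
for p in [(490,313),(293,262),(497,290),(547,294)]: print(onz("scene",b(*p),108.5))
```

```text
[464.29 -11.49 108.5 ]
[ 463.08 -180.03  108.5 ]
[437.53 -13.3  108.5 ]
[428.22  26.15 108.5 ]
```

View pics/j.png

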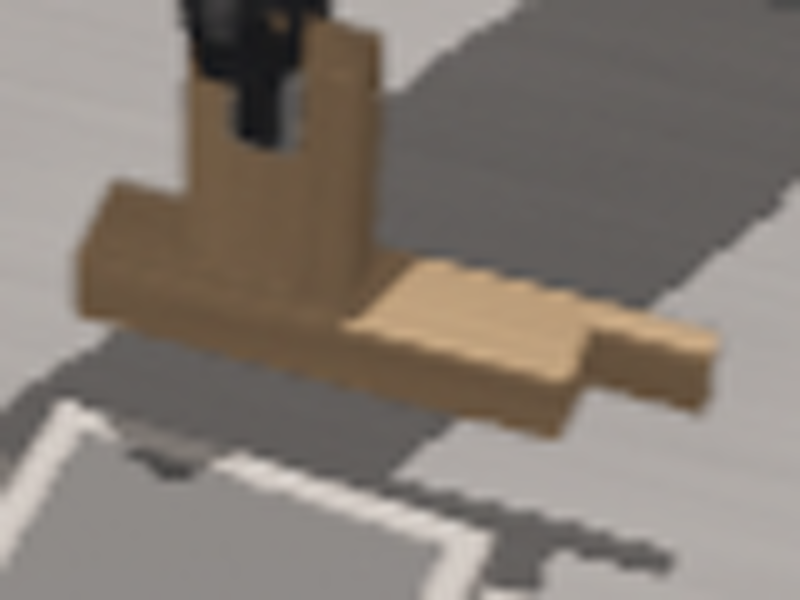

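>>> {"fn": "arm_command", "kwargs": {"deltas": [[[0, 0, 0.01, 0, 0, 0, 0], [0, 0, 0.025, 0, 0, 0, 0], [0, 0, 0.042, 0, 0, 0, 0], [0, 0, 0.056, 0, 0, 0, 0], [0, 0, 0.064, 0, 0, 0, 0], [0, 0, 0.065, 0, 0, 0, 0], [0, 0, 0.065, 0, 0, 0, 0]]]}}

```text
clock: 5.45
ee_pos: [443.7, -119.2, 122.3]
tcp_rot: [-0.707, 0.005, -0.005, 0.707]
wrist_force: [0.7, -0.6, -2.3]
grip_width: 24.9
```

Run:
```python
from h import *
p=st2w(-80,-257);go([p[0],p[1],120.5],np.pi/2+YAW)
crop("scene",225,160,160,120,5,"pics/k.png")
```

```text
shift mm [84.6  1.8 -1. ] turn [-0.01  0.03 -0.03] | pos [ 443.66 -119.18  122.3 ] zang 1.5568 down [-0.  0. -1.] F [ 0.74 -0.58 -2.27] w 24.9 t 5.45
```

View pics/k.png

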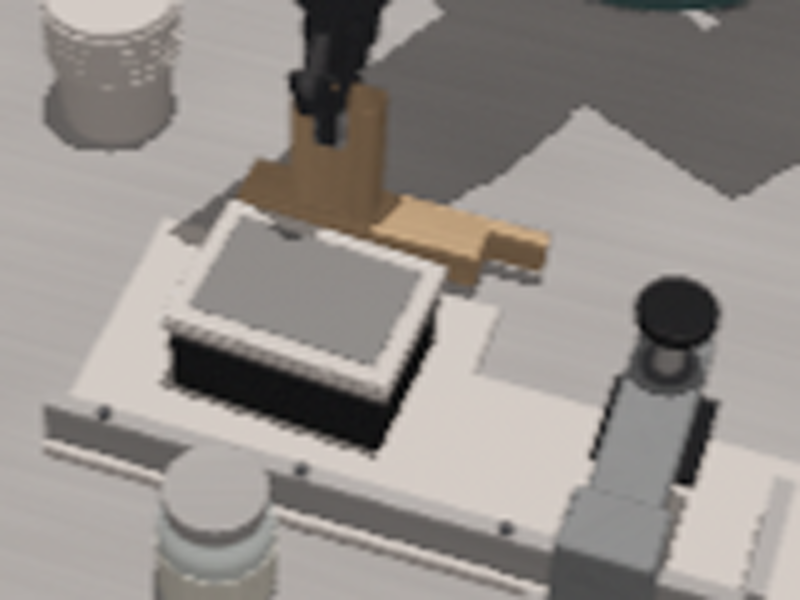

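>>> {"fn": "arm_command", "kwargs": {"deltas": [[[0, 0.01, 0.001, 0, 0, 0, 0], [0, 0.025, 0.001, 0, 0, 0, 0], [0, 0.034, 0.001, 0, 0, 0, 0], [0, 0.04, 0.001, 0, 0, 0, 0], [0, 0.046, 0.001, 0, 0, 0, 0], [0, 0.052, 0.001, 0, 0, 0, 0], [0, 0.058, 0.001, 0, 0, 0, 0], [0, 0.064, 0.001, 0, 0, 0, 0], [0, 0.07, 0.001, 0, 0, 0, 0], [0, 0.076, 0.001, 0, 0, 0, 0], [0, 0.081, 0.001, 0, 0, 0, 0], [0, 0.084, 0.001, 0, 0, 0, 0]]]}}

```text
clock: 6.5
ee_pos: [528.4, -120.8, 121.2]
tcp_rot: [0.707, -0.005, 0.005, -0.707]
wrist_force: [-2.8, 0.1, -1.2]
grip_width: 25.1
```

Run:
```python
from h import *
p=st2w(-72,-257);go([p[0],p[1],120.5],np.pi/2+YAW)
crop("scene",225,160,160,120,5,"pics/l.png")
```

```text
shift mm [ 7.9  0.7 -0.5] turn [ 0.   -0.01  0.  ] | pos [ 528.42 -120.78  121.22] zang 1.5561 down [ 0. -0. -1.] F [-2.78  0.05 -1.15] w 25.1 t 6.5
```

View pics/l.png

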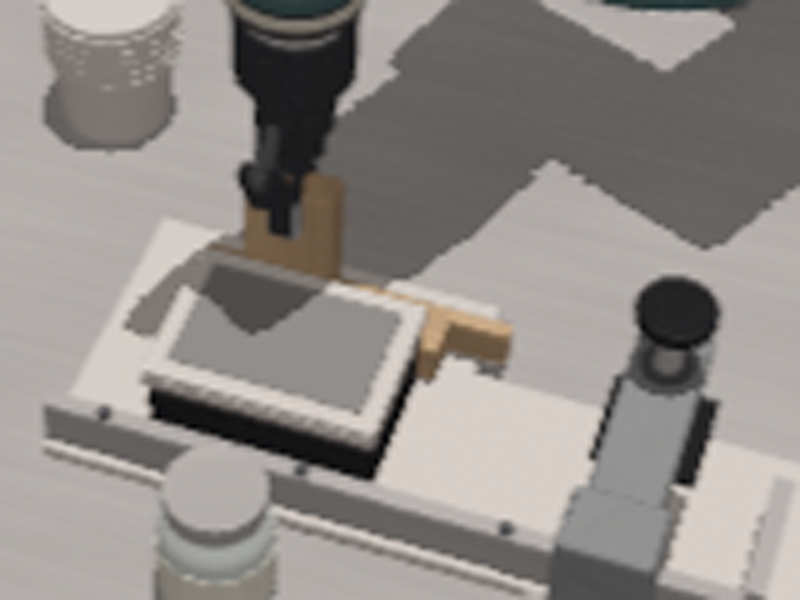

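>>> {"fn": "arm_command", "kwargs": {"deltas": [[[0, 0.002, 0, 0, 0, 0, 0], [0, 0.003, 0, 0, 0, 0, 0], [0, 0.004, 0, 0, 0, 0, 0], [0, 0.005, 0, 0, 0, 0, 0], [0, 0.006, 0, 0, 0, 0, 0]]]}}

```text
clock: 6.97
ee_pos: [533.7, -120.8, 121.3]
tcp_rot: [-0.707, 0.005, -0.005, 0.707]
wrist_force: [-2.5, 0.4, -2.9]
grip_width: 25.3
```

>>> {"fn": "arm_command", "kwargs": {"deltas": [[[0, 0.001, 0, 0, 0, 0, 0], [0, 0.001, 0, 0, 0, 0, 0], [0, 0.001, 0, 0, 0, 0, 0]]]}}

```text
clock: 7.22
ee_pos: [534.9, -120.9, 121.4]
tcp_rot: [0.707, -0.005, 0.005, -0.707]
wrist_force: [-0.9, 0.3, -2.8]
grip_width: 25.0
```

>>> {"fn": "arm_command", "kwargs": {"deltas": [[[0, 0.001, 0, 0, 0, 0, 0], [0, 0.001, 0, 0, 0, 0, 0], [0, 0.001, 0, 0, 0, 0, 0]]]}}

```text
clock: 7.47
ee_pos: [535.8, -120.9, 121.3]
tcp_rot: [0.707, -0.005, 0.005, -0.707]
wrist_force: [-3.0, -0.1, -1.8]
grip_width: 24.8
```

>>> {"fn": "arm_command", "kwargs": {"deltas": [[[0, 0.001, 0, 0, 0, 0, 0], [0, 0.001, 0, 0, 0, 0, 0], [0, 0.001, 0, 0, 0, 0, 0]]]}}

```text
clock: 7.72
ee_pos: [536.8, -120.9, 121.3]
tcp_rot: [-0.707, 0.005, -0.005, 0.707]
wrist_force: [-3.3, 0.2, -2.2]
grip_width: 25.2
```

>>> {"fn": "arm_command", "kwargs": {"deltas": [[[0, 0.001, 0, 0, 0, 0, 0], [0, 0.001, 0, 0, 0, 0, 0], [0, 0.001, 0, 0, 0, 0, 0]]]}}

```text
clock: 7.97
ee_pos: [537.8, -120.9, 121.3]
tcp_rot: [-0.707, 0.005, -0.005, 0.707]
wrist_force: [-2.9, 0.5, -1.4]
grip_width: 24.7
```

Run:
```python
from h import *
go([536,-121,120.5],np.pi/2+YAW)
crop("scene",235,220,100,75,8,"pics/m.png")
```

```text
shift mm [-1.8  0.8 -0.2] turn [-0.   -0.02 -0.  ] | pos [ 537.76 -120.87  121.27] zang 1.556 down [-0.  0. -1.] F [-2.94  0.48 -1.37] w 24.7 t 7.9667
```

View pics/m.png

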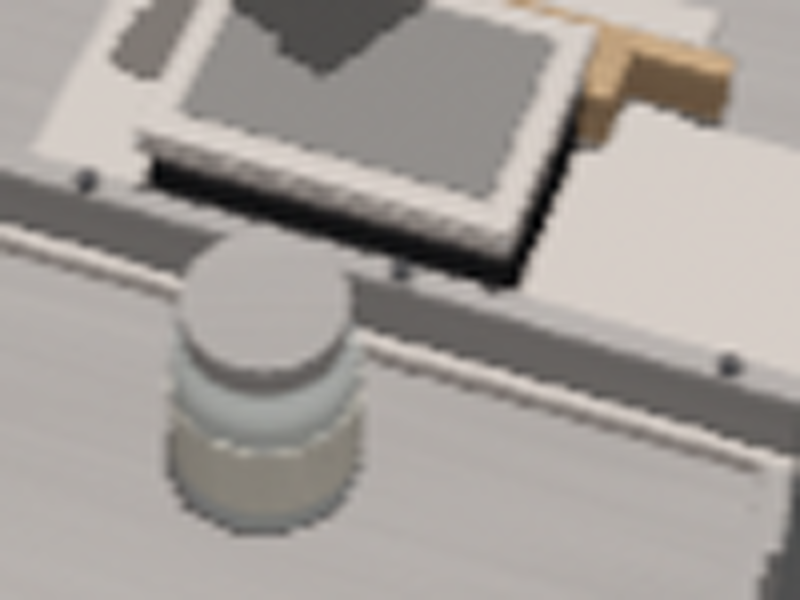

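>>> {"fn": "arm_command", "kwargs": {"deltas": [[[0, 0.0005, 0, 0, 0, 0, 0], [0, 0.001, 0, 0, 0, 0, 0], [0, 0.001, 0, 0, 0, 0, 0]]]}}

```text
clock: 8.27
ee_pos: [538.2, -120.8, 121.1]
tcp_rot: [0.707, -0.006, 0.005, -0.707]
wrist_force: [-6.0, -0.2, -0.1]
grip_width: 24.9
```

>>> {"fn": "arm_command", "kwargs": {"deltas": [[[0, 0.0005, 0, 0, 0, 0, 0], [0, 0.001, 0, 0, 0, 0, 0], [0, 0.001, 0, 0, 0, 0, 0]]]}}

```text
clock: 8.52
ee_pos: [538.5, -120.7, 120.9]
tcp_rot: [-0.707, 0.006, -0.004, 0.707]
wrist_force: [-9.7, -0.2, 1.5]
grip_width: 24.5
```

>>> {"fn": "arm_command", "kwargs": {"deltas": [[[0, 0.0005, 0, 0, 0, 0, 0], [0, 0.001, 0, 0, 0, 0, 0], [0, 0.001, 0, 0, 0, 0, 0]]]}}

```text
clock: 8.77
ee_pos: [538.7, -120.7, 120.8]
tcp_rot: [-0.707, 0.007, -0.004, 0.707]
wrist_force: [-13.8, 0.1, 3.2]
grip_width: 25.4
```

Run:
```python
from h import *
print(w2st(state()["ee_pos"]))
go([536,-121,120.5],np.pi/2+YAW)
crop("scene",235,210,100,75,8,"pics/n.png")
crop("top",230,150,130,100,6,"pics/o.png")
```

```text
[ -69.63 -256.25]
shift mm [-2.7  0.3 -0.3] turn [ 0.   -0.03 -0.25] | pos [ 538.66 -120.71  120.77] zang 1.5558 down [-0.  0. -1.] F [-13.84   0.08   3.23] w 25.4 t 8.7667
```

View pics/n.png

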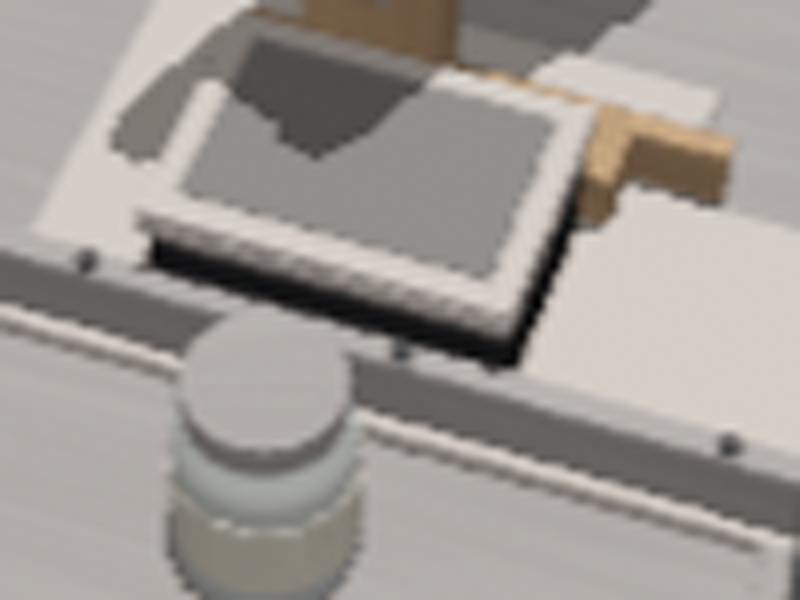

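View pics/o.png

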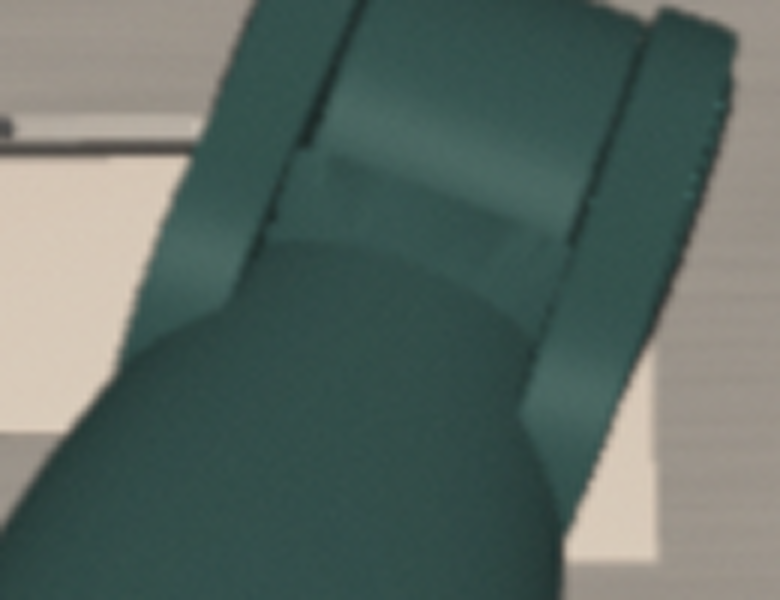

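>>> {"fn": "arm_command", "kwargs": {"deltas": [[[0, -0.006, 0, 0, 0, 0, 0], [0, -0.014, -0.001, 0, 0, 0, 0], [0, -0.016, -0.001, -0.004, 0, 0, 0], [0, -0.016, -0.001, -0.015, 0, 0, 0], [0, -0.016, -0.001, -0.035, 0, 0, 0], [0, -0.016, -0.001, -0.06, 0, 0, 0], [0, -0.016, -0.001, -0.085, 0, 0, 0], [0, -0.016, -0.001, -0.11, 0, 0, 0], [0, -0.016, -0.001, -0.135, 0, 0, 0], [0, -0.016, -0.001, -0.155, 0, 0, 0], [0, -0.016, -0.001, -0.168, 0, 0, 0], [0, -0.016, -0.001, -0.174, 0, 0, 0]]]}}

```text
clock: 9.87
ee_pos: [522.2, -297.1, 122.2]
tcp_rot: [0.707, -0.006, 0.006, -0.707]
wrist_force: [-0.1, 0.4, -2.8]
grip_width: 24.9
```

>>> {"fn": "arm_command", "kwargs": {"deltas": [[[0, 0, 0, 0, 0, 0, 0], [0, 0, 0, 0, 0, 0, 0]]]}}

```text
clock: 10.03
ee_pos: [522.1, -294.3, 122.2]
tcp_rot: [-0.707, 0.005, -0.005, 0.707]
wrist_force: [0.1, 0.3, -2.0]
grip_width: 24.9
```

Run:
```python
from h import *
print(w2st(state()["ee_pos"]))
go([562,-295,120.5],np.pi/2+YAW)
crop("scene",175,165,160,120,5,"pics/p.png")
crop("top",230,150,160,120,5,"pics/q.png")
```

```text
[ -83.64 -430.07]
shift mm [39.9  1.7 -0.1] turn [-0.02 -0.02 -0.  ] | pos [ 522.13 -294.31  122.2 ] zang 1.5559 down [-0.  0. -1.] F [ 0.1   0.31 -1.99] w 24.9 t 10.0333
```

View pics/p.png

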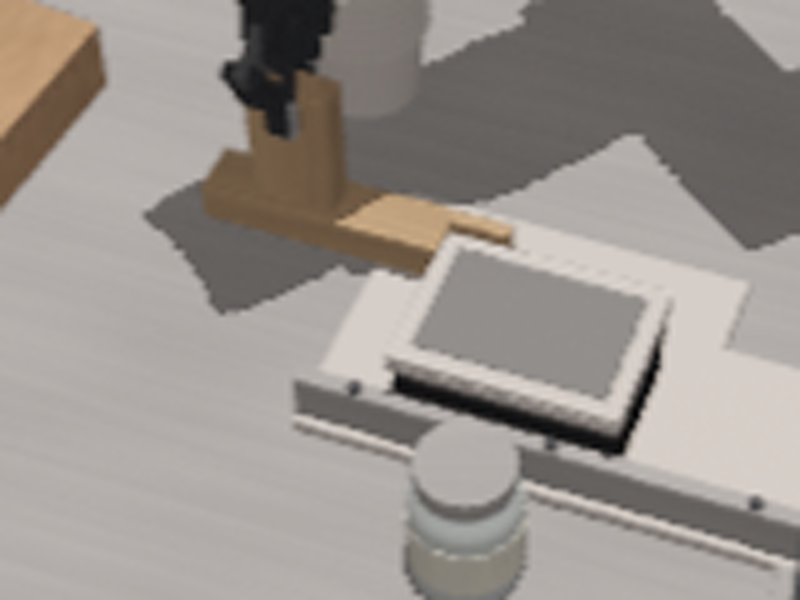

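View pics/q.png

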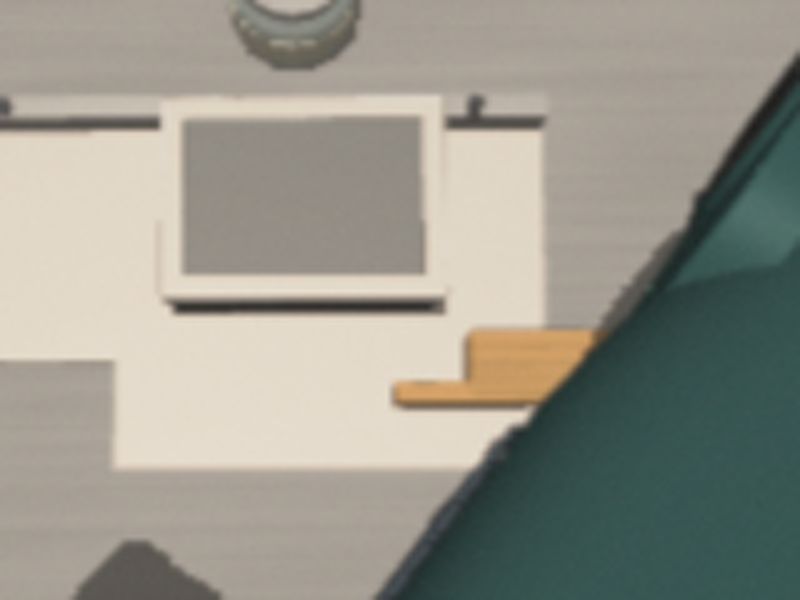

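Run:
```python
from h import *
q=lambda x,y:(x/5+230-.4,y/5+150-.4)
for n,p,z in [("nose face/legjoint",(466,382),44.7),("flank",(468,330),44.7),("leg tip outer",(395,405),44.7),("lid rear-out",(446,298),83),("lid rear-fence",(443,95),83),("lid front-out",(161,299),83),("lid front-f",(160,98),83)]:
    P=onz("top",q(*p),z); print(n,P,w2st(P))
```

```text
nose face/legjoint [ 513.83 -187.82   44.7 ] [ -93.49 -323.71]
flank [ 542.1  -189.57   44.7 ] [ -65.19 -325.05]
leg tip outer [ 501.82 -149.29   44.7 ] [-106.05 -285.36]
lid rear-out [ 554.44 -175.23   83.  ] [ -53.06 -310.53]
lid rear-fence [ 663.4  -176.06   83.  ] [  55.9  -309.78]
lid front-out [555.81 -25.56  83.  ] [ -53.86 -160.86]
lid front-f [664.01 -25.44  83.  ] [  54.32 -159.17]
```

>>> {"fn": "arm_command", "kwargs": {"deltas": [[[0, 0.008, 0.001, 0, 0, 0, 0], [0, 0.02, 0.001, 0, 0, 0, 0], [0, 0.03, 0.001, 0, 0, 0, 0], [0, 0.036, 0.001, 0, 0, 0, 0], [0, 0.038, 0.001, 0, 0, 0, 0], [0, 0.039, 0.001, 0, 0, 0, 0], [0, 0.04, 0.001, 0, 0, 0, 0]]]}}

```text
clock: 10.72
ee_pos: [562.1, -295.0, 121.2]
tcp_rot: [-0.707, 0.005, -0.005, 0.707]
wrist_force: [0.2, 0.6, -3.0]
grip_width: 25.4
```

>>> {"fn": "arm_command", "kwargs": {"deltas": [[[0, 0.0005, 0, 0, 0, 0, 0], [0, 0.001, 0, 0, 0, 0, 0], [0, 0.001, 0, 0, 0, 0, 0]]]}}

```text
clock: 10.97
ee_pos: [563.0, -295.3, 121.4]
tcp_rot: [0.707, -0.005, 0.005, -0.707]
wrist_force: [-0.8, -1.0, -2.4]
grip_width: 24.9
```

>>> {"fn": "arm_command", "kwargs": {"deltas": [[[0, 0.0005, 0, 0, 0, 0, 0], [0, 0.001, 0, 0, 0, 0, 0], [0, 0.001, 0, 0, 0, 0, 0]]]}}

```text
clock: 11.22
ee_pos: [564.2, -295.3, 121.3]
tcp_rot: [0.707, -0.005, 0.005, -0.707]
wrist_force: [0.4, -0.3, -2.9]
grip_width: 24.7
```

>>> {"fn": "arm_command", "kwargs": {"deltas": [[[0, 0.0005, 0, 0, 0, 0, 0], [0, 0.001, 0, 0, 0, 0, 0], [0, 0.001, 0, 0, 0, 0, 0]]]}}

```text
clock: 11.47
ee_pos: [564.9, -295.3, 121.2]
tcp_rot: [0.707, -0.005, 0.005, -0.707]
wrist_force: [-1.9, -0.4, -1.9]
grip_width: 24.4
```

Run:
```python
from h import *
print(w2st(state()["ee_pos"]),state()["wrist_force"])
crop("top",230,150,160,120,5,"pics/r.png")
```

```text
[ -40.87 -430.41] [-1.86 -0.43 -1.89]
```

View pics/r.png

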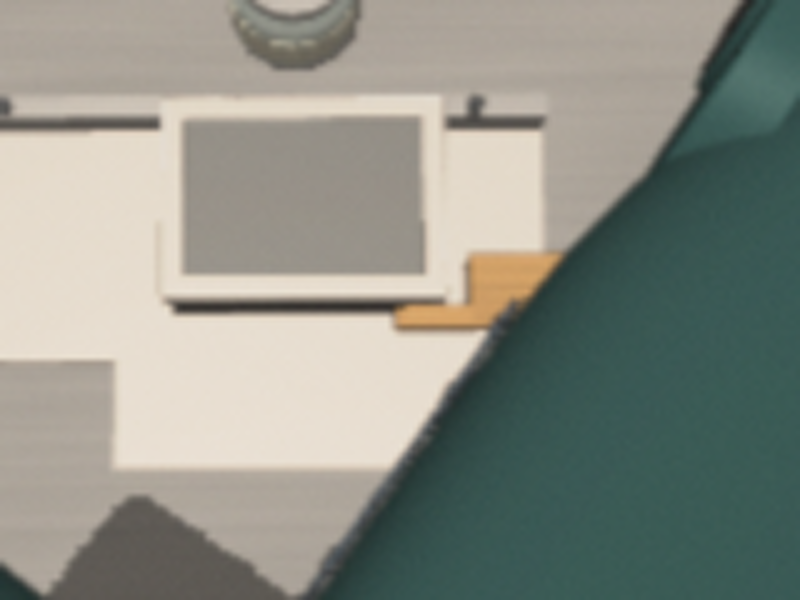

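>>> {"fn": "arm_command", "kwargs": {"deltas": [[[0, 0, 0, 0.004, 0, 0, 0], [0, 0, 0, 0.008, 0, 0, 0], [0, 0, 0, 0.012, 0, 0, 0], [0, 0, 0, 0.015, 0, 0, 0], [0, 0, 0, 0.018, 0, 0, 0], [0, 0, 0, 0.021, 0, 0, 0], [0, 0, 0, 0.024, 0, 0, 0], [0, 0, 0, 0.027, 0, 0, 0]]]}}

```text
clock: 12.18
ee_pos: [565.4, -268.6, 121.5]
tcp_rot: [0.708, -0.005, 0.005, -0.707]
wrist_force: [-6.6, -5.7, 0.3]
grip_width: 24.8
```

Run:
```python
from h import *
print(w2st(state()["ee_pos"]),state()["wrist_force"])
crop("top",230,150,160,120,5,"pics/s.png")
```

```text
[ -40.79 -403.76] [-6.65 -5.72  0.33]
```

View pics/s.png

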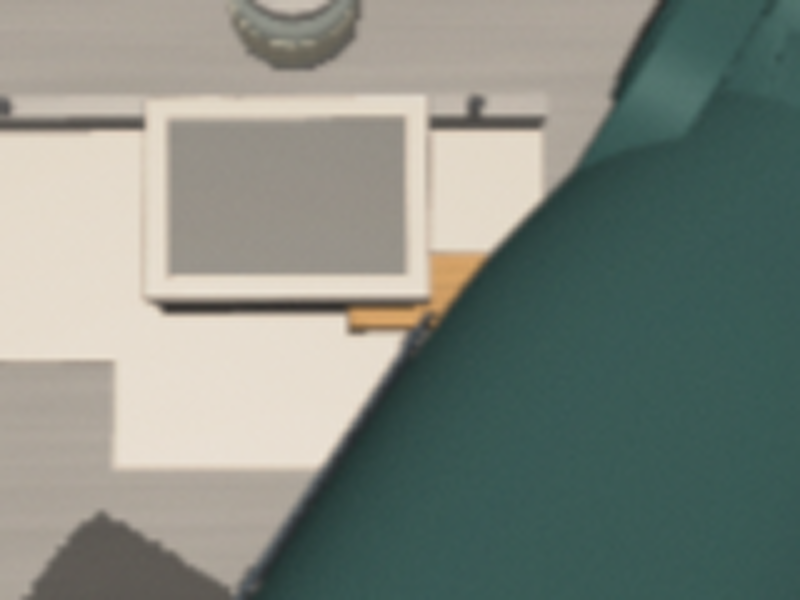

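>>> {"fn": "arm_command", "kwargs": {"deltas": [[[0, 0, 0, 0.003, 0, 0, 0], [0, 0, 0, 0.007, 0, 0, 0], [0, 0, 0, 0.012, 0, 0, 0], [0, 0, 0, 0.017, 0, 0, 0], [0, 0, 0, 0.022, 0, 0, 0], [0, 0, 0, 0.027, 0, 0, 0], [0, 0, 0, 0.032, 0, 0, 0], [0, 0, 0, 0.037, 0, 0, 0], [0, 0, 0, 0.042, 0, 0, 0], [0, 0, 0, 0.047, 0, 0, 0], [0, 0, 0, 0.052, 0, 0, 0], [0, 0, 0, 0.057, 0, 0, 0]]]}}

```text
clock: 13.23
ee_pos: [566.0, -211.6, 121.5]
tcp_rot: [0.708, -0.006, 0.005, -0.706]
wrist_force: [-7.2, -8.1, 0.4]
grip_width: 24.8
```

Run:
```python
from h import *
s=state();print(w2st(s["ee_pos"]),s["wrist_force"],R.from_quat(s["tcp_rot"]).as_matrix().round(4))
crop("top",190,150,160,120,5,"pics/t.png")
crop("scene",225,175,160,120,5,"pics/u.png")
```

```text
[ -41.   -346.77] [-7.15 -8.13  0.36] [[ 1.   -0.    0.01]
 [-0.01 -0.    1.  ]
 [-0.   -1.   -0.  ]]
```

View pics/t.png

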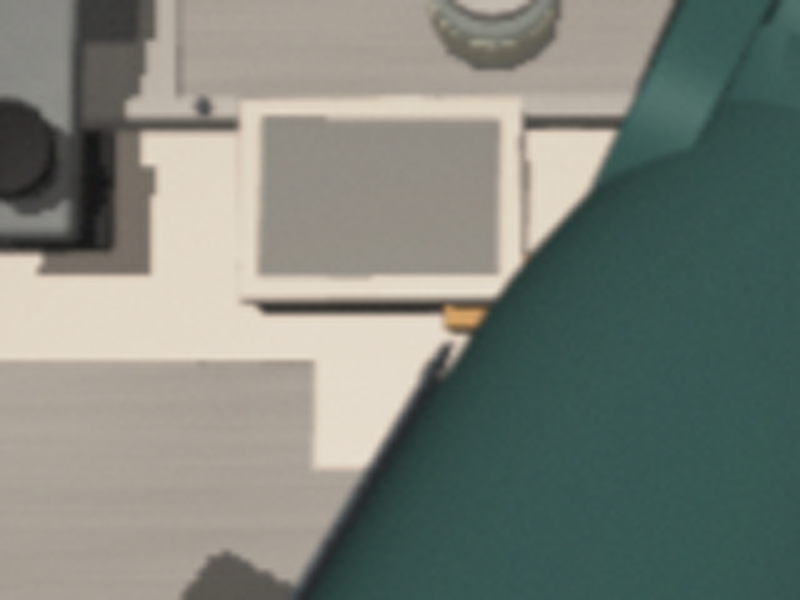

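View pics/u.png

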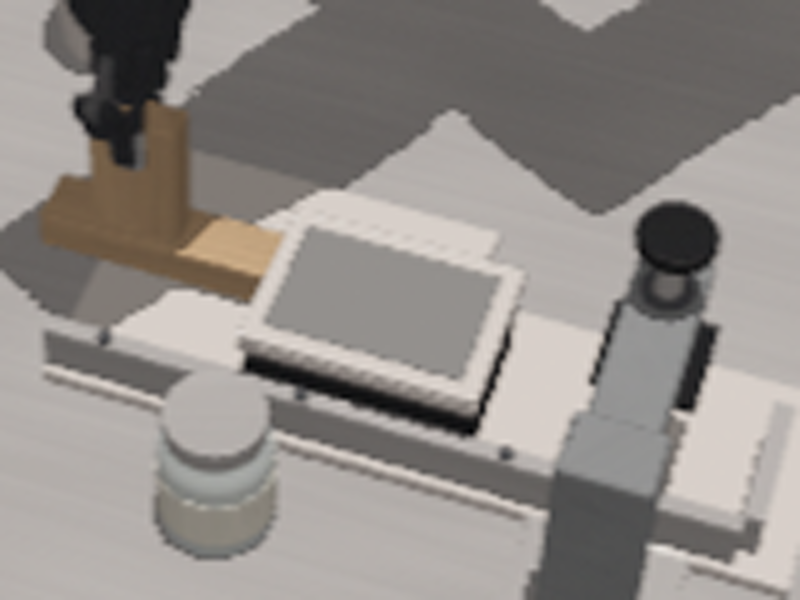

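>>> {"fn": "arm_command", "kwargs": {"deltas": [[[0, 0, 0, 0.003, 0, 0, 0], [0, 0, 0, 0.008, 0, 0, 0], [0, 0, 0, 0.014, 0, 0, 0], [0, 0, 0, 0.02, 0, 0, 0], [0, 0, 0, 0.026, 0, 0, 0], [0, 0, 0, 0.032, 0, 0, 0], [0, 0, 0, 0.038, 0, 0, 0], [0, 0, 0, 0.044, 0, 0, 0], [0, 0, 0, 0.05, 0, 0, 0], [0, 0, 0, 0.056, 0, 0, 0], [0, 0, 0, 0.062, 0, 0, 0], [0, 0, 0, 0.068, 0, 0, 0]]]}}

```text
clock: 14.33
ee_pos: [566.7, -143.6, 121.5]
tcp_rot: [0.708, -0.006, 0.005, -0.706]
wrist_force: [-7.1, -8.8, 1.4]
grip_width: 24.9
```

>>> {"fn": "arm_command", "kwargs": {"deltas": [[[0, 0, 0, 0.005, 0, 0, 0], [0, 0, 0, 0.01, 0, 0, 0], [0, 0, 0, 0.015, 0, 0, 0], [0, 0, 0, 0.02, 0, 0, 0], [0, 0, 0, 0.025, 0, 0, 0], [0, 0, 0, 0.03, 0, 0, 0], [0, 0, 0, 0.035, 0, 0, 0], [0, 0, 0, 0.04, 0, 0, 0]]]}}

```text
clock: 15.0
ee_pos: [567.1, -103.7, 121.5]
tcp_rot: [0.708, -0.006, 0.005, -0.706]
wrist_force: [-8.5, -8.4, 3.3]
grip_width: 24.7
```

Run:
```python
from h import *
s=state();print(w2st(s["ee_pos"]),s["wrist_force"])
go([566,-46,120.5],np.pi/2+YAW)
crop("top",160,140,160,120,5,"pics/v.png")
crop("scene",265,185,160,120,5,"pics/w.png")
```

```text
[ -41.4  -238.81] [-8.52 -8.37  3.25]
shift mm [-2.   0.9 57.7] turn [ 0.12 -0.03 -0.08] | pos [ 567.14 -103.69  121.49] zang 1.5559 down [-0. -0. -1.] F [-8.52 -8.37  3.25] w 24.7 t 15.0
```

View pics/v.png

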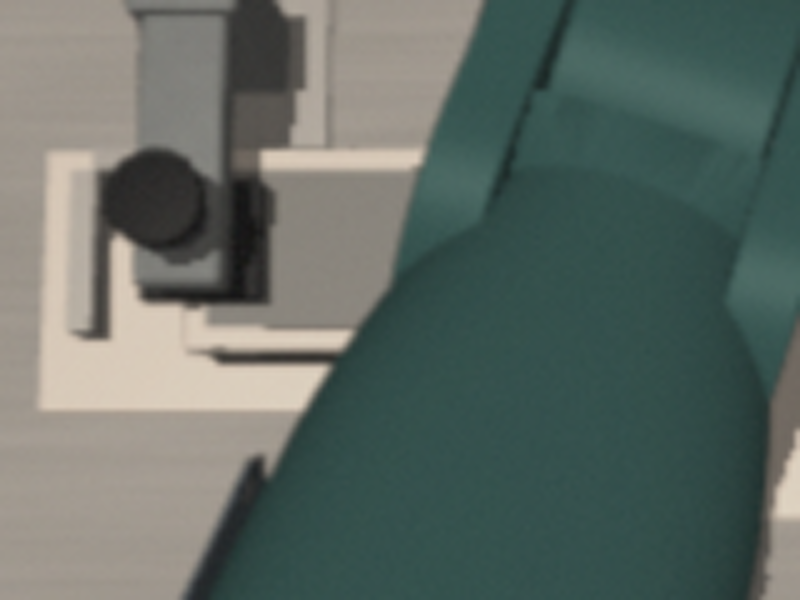

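View pics/w.png

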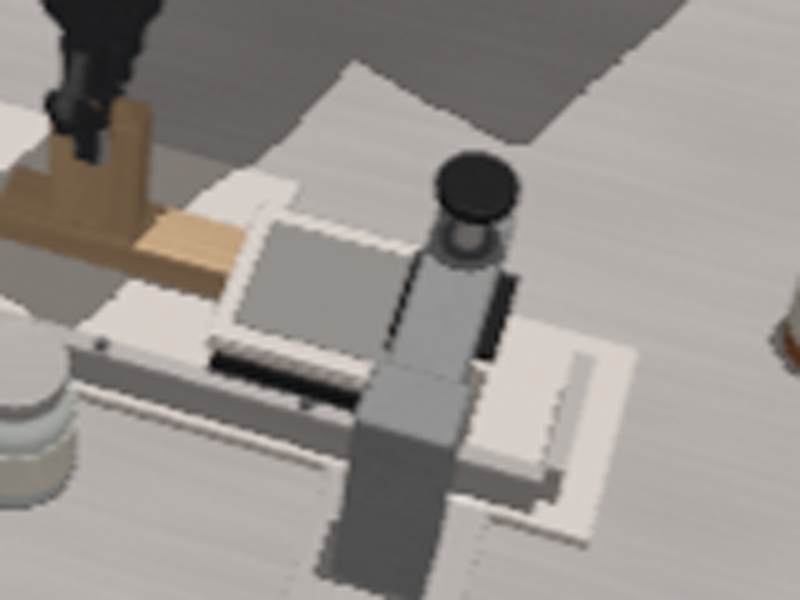

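>>> {"fn": "arm_command", "kwargs": {"deltas": [[[0, 0, 0, 0.003, 0, 0, 0], [0, 0, 0, 0.008, 0, 0, 0], [0, 0, 0, 0.013, 0, 0, 0], [0, 0, 0, 0.018, 0, 0, 0], [0, 0, 0, 0.023, 0, 0, 0], [0, 0, 0, 0.028, 0, 0, 0], [0, 0, 0, 0.033, 0, 0, 0], [0, 0, 0, 0.038, 0, 0, 0], [0, 0, 0, 0.042, 0, 0, 0], [0, 0, 0, 0.046, 0, 0, 0], [0, 0, 0, 0.048, 0, 0, 0]]]}}

```text
clock: 16.02
ee_pos: [567.6, -55.4, 121.4]
tcp_rot: [0.708, -0.006, 0.004, -0.706]
wrist_force: [-9.9, -9.3, 2.7]
grip_width: 24.8
```

>>> {"fn": "arm_command", "kwargs": {"deltas": [[[0, 0, 0, 0.001, 0, 0, 0], [0, 0, 0, 0.002, 0, 0, 0], [0, 0, 0, 0.003, 0, 0, 0], [0, 0, 0, 0.004, 0, 0, 0]]]}}

```text
clock: 16.35
ee_pos: [567.7, -51.8, 121.4]
tcp_rot: [0.708, -0.006, 0.005, -0.706]
wrist_force: [-9.4, -8.5, 3.2]
grip_width: 25.1
```

>>> {"fn": "arm_command", "kwargs": {"deltas": [[[0, 0, 0, 0.001, 0, 0, 0], [0, 0, 0, 0.002, 0, 0, 0], [0, 0, 0, 0.003, 0, 0, 0]]]}}

```text
clock: 16.6
ee_pos: [567.7, -48.9, 121.4]
tcp_rot: [0.708, -0.006, 0.005, -0.706]
wrist_force: [-9.9, -9.5, 3.6]
grip_width: 25.1
```

>>> {"fn": "arm_command", "kwargs": {"deltas": [[[0, 0, 0, 0.001, 0, 0, 0], [0, 0, 0, 0.002, 0, 0, 0]]]}}

```text
clock: 16.77
ee_pos: [567.7, -46.9, 121.4]
tcp_rot: [0.708, -0.006, 0.005, -0.706]
wrist_force: [-10.2, -9.6, 4.2]
grip_width: 25.0
```

>>> {"fn": "arm_command", "kwargs": {"deltas": [[[0, 0, 0, 0.001, 0, 0, 0], [0, 0, 0, 0.002, 0, 0, 0]]]}}

```text
clock: 16.93
ee_pos: [567.7, -44.9, 121.4]
tcp_rot: [0.708, -0.006, 0.005, -0.706]
wrist_force: [-10.4, -9.8, 5.5]
grip_width: 25.2
```

Run:
```python
from h import *
s=state();print(w2st(s["ee_pos"]),s["wrist_force"])
crop("top",160,150,100,75,8,"pics/x.png")
crop("scene",285,185,120,90,6,"pics/y.png")
```

```text
[ -41.68 -180.01] [-10.36  -9.78   5.46]
```

View pics/x.png

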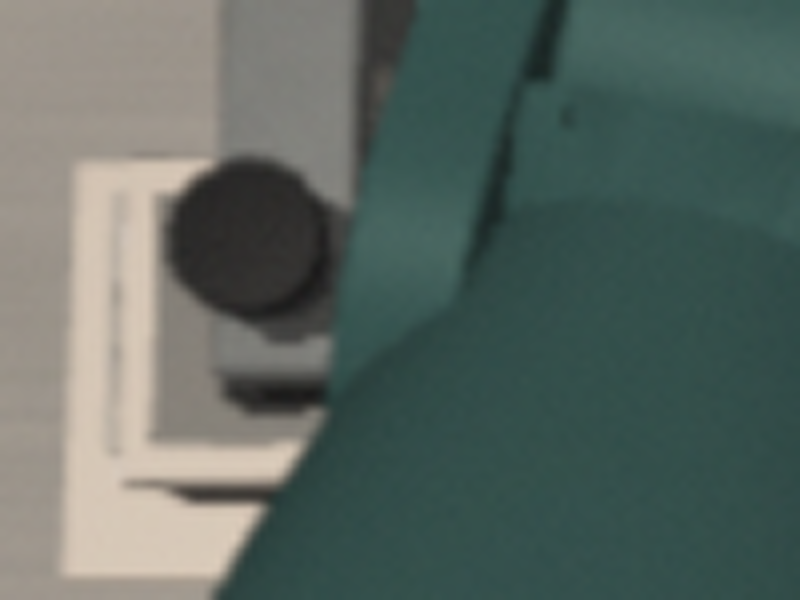

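View pics/y.png

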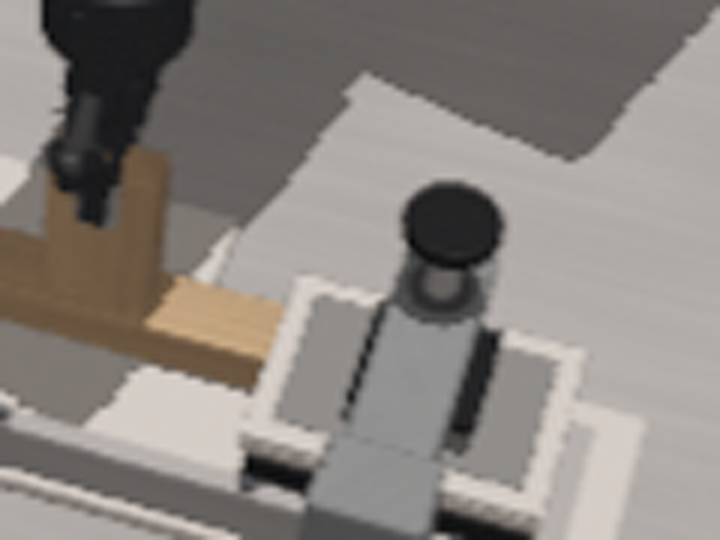

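>>> {"fn": "arm_command", "kwargs": {"deltas": [[[0, -0.0005, 0, 0.001, 0, 0, 0], [0, -0.0005, 0, 0.002, 0, 0, 0]]]}}

```text
clock: 17.2
ee_pos: [567.5, -42.7, 121.4]
tcp_rot: [0.708, -0.006, 0.005, -0.707]
wrist_force: [-6.3, -8.4, 2.7]
grip_width: 25.4
```

>>> {"fn": "arm_command", "kwargs": {"deltas": [[[0, 0, 0, 0.001, 0, 0, 0], [0, 0, 0, 0.001, 0, 0, 0]]]}}

```text
clock: 17.37
ee_pos: [567.6, -42.1, 121.5]
tcp_rot: [0.708, -0.006, 0.005, -0.706]
wrist_force: [-8.3, -11.6, 4.3]
grip_width: 24.7
```

>>> {"fn": "arm_command", "kwargs": {"deltas": [[[0, 0, 0, 0.001, 0, 0, 0], [0, 0, 0, 0.001, 0, 0, 0]]]}}

```text
clock: 17.53
ee_pos: [568.0, -41.4, 121.8]
tcp_rot: [0.708, -0.006, 0.005, -0.706]
wrist_force: [-7.7, -12.9, 5.2]
grip_width: 24.9
```

>>> {"fn": "arm_command", "kwargs": {"deltas": [[[0, 0, 0, 0.001, 0, 0, 0], [0, 0, 0, 0.001, 0, 0, 0]]]}}

```text
clock: 17.7
ee_pos: [568.0, -41.0, 122.1]
tcp_rot: [0.709, -0.006, 0.005, -0.705]
wrist_force: [-8.7, -18.3, 7.7]
grip_width: 24.9
```

>>> {"fn": "arm_command", "kwargs": {"deltas": [[[0, 0, 0, 0.001, 0, 0, 0], [0, 0, 0, 0.001, 0, 0, 0]]]}}

```text
clock: 17.87
ee_pos: [568.4, -40.3, 122.2]
tcp_rot: [0.709, -0.005, 0.006, -0.705]
wrist_force: [-7.8, -17.9, 8.4]
grip_width: 25.1
```

Run:
```python
from h import *
s=state();print(w2st(s["ee_pos"]),s["wrist_force"],s["ft_torque"])
crop("top",160,150,100,75,8,"pics/x2.png")
crop("scene",265,185,160,120,5,"pics/y2.png")
```

```text
[ -41.06 -175.44] [ -7.78 -17.87   8.37] [-4.14  2.1   0.56]
```

View pics/x2.png

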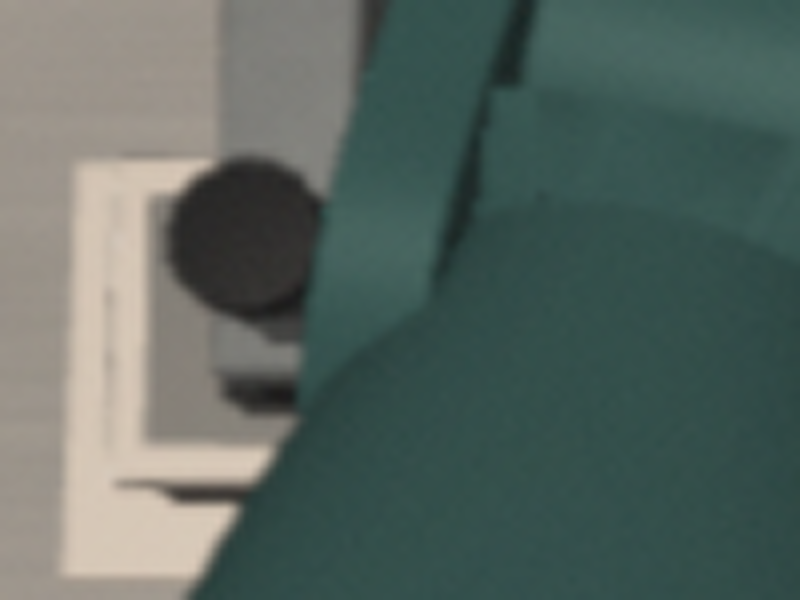

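View pics/y2.png

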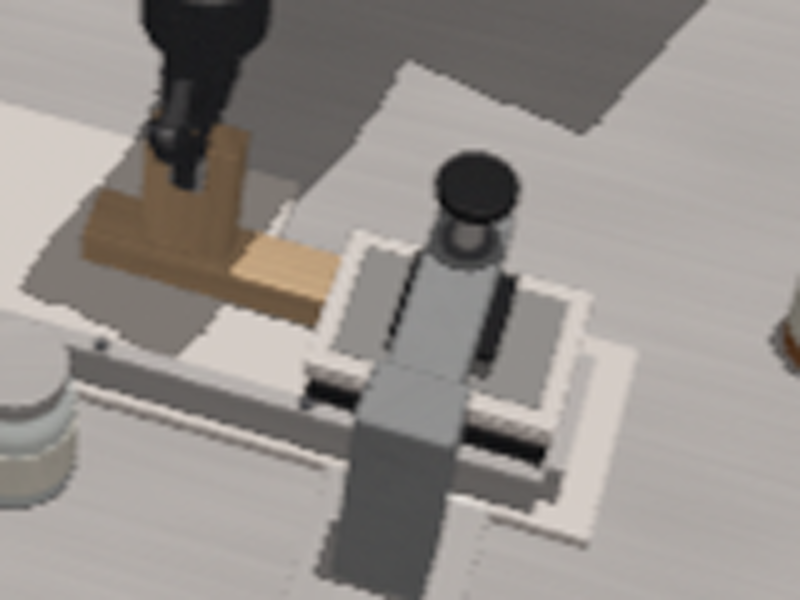

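>>> {"fn": "arm_command", "kwargs": {"deltas": [[[0, -0.001, 0, -0.002, 0, 0, 0], [0, -0.003, 0, -0.005, 0, 0, 0], [0, -0.006, 0, -0.008, 0, 0, 0], [0, -0.008, 0, -0.014, 0, 0, 0], [0, -0.008, 0, -0.024, 0, 0, 0], [0, -0.008, 0, -0.036, 0, 0, 0], [0, -0.008, 0, -0.046, 0, 0, 0], [0, -0.008, 0, -0.05, 0, 0, 0], [0, -0.008, 0, -0.05, 0, 0, 0]]]}}

```text
clock: 18.72
ee_pos: [559.8, -89.6, 121.2]
tcp_rot: [0.707, -0.006, 0.006, -0.707]
wrist_force: [0.3, -0.3, -2.3]
grip_width: 25.1
```

Run:
```python
from h import *
s=state();print(w2st(s["ee_pos"]),s["ee_pos"],s["wrist_force"],s["ft_torque"])
crop("top",160,150,100,75,8,"pics/x3.png")
crop("scene",245,185,160,120,5,"pics/y3.png")
```

```text
[ -48.92 -224.81] [559.83 -89.58 121.18] [ 0.29 -0.32 -2.28] [-0.03  0.01  0.02]
```

View pics/y3.png

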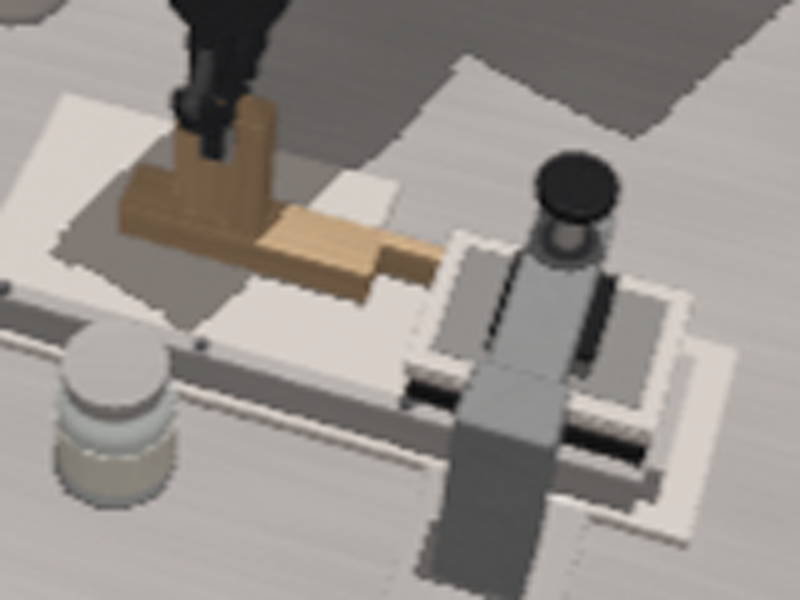

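View pics/x3.png

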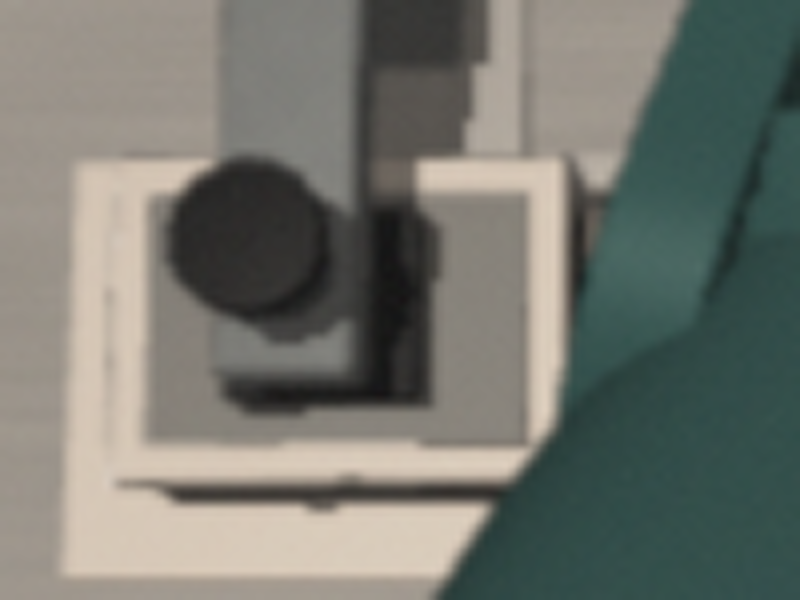

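Run:
```python
from h import *
q=lambda x,y:(x/8+160-.44,y/8+150-.44)
for p in [(115,478),(112,160),(566,157),(560,420)]:
    P=onz("top",q(*p),83); print(P,w2st(P))
b=lambda x,y:(x/5+245-.4,y/5+185-.4)
for p in [(645,432),(690,293),(460,232),(410,352)]:
    P=onz("scene",b(*p),83); print("sc",P,w2st(P))
P=onz("top",q(116,190),45);print("stop?",w2st(P))
```

```text
[559.   206.89  83.  ] [-54.04  71.61]
[666.52 210.56  83.  ] [53.41 76.84]
[665.29  58.19  83.  ] [ 54.39 -75.53]
[576.47  59.61  83.  ] [-34.44 -75.4 ]
sc [670.75 204.23  83.  ] [57.73 70.58]
sc [561.11 208.62  83.  ] [-51.96  73.38]
sc [561.28  64.78  83.  ] [-49.7  -70.45]
sc [660.59  60.73  83.  ] [ 49.65 -73.05]
stop? [51.84 85.86]
```

>>> {"fn": "arm_command", "kwargs": {"deltas": [[[0, 0, 0.001, 0, 0, 0, 0], [0, 0, 0.002, 0, 0, 0, 0], [0, 0, 0.003, 0, 0, 0, 0], [0, 0, 0.003, 0, 0, 0, 0]]]}}

```text
clock: 19.15
ee_pos: [559.8, -87.9, 118.2]
tcp_rot: [-0.707, 0.005, -0.005, 0.707]
wrist_force: [0.0, -0.0, -0.3]
grip_width: 25.0
```

>>> {"fn": "arm_command", "kwargs": {"deltas": [[[0, 0, 0.0005, 0, 0, 0, 0], [0, 0, 0.001, 0, 0, 0, 0], [0, 0, 0.001, 0, 0, 0, 0]]]}}

```text
clock: 19.4
ee_pos: [559.9, -88.3, 117.6]
tcp_rot: [0.707, -0.005, 0.005, -0.707]
wrist_force: [-1.0, -2.9, 4.5]
grip_width: 24.9
```

>>> {"fn": "arm_command", "kwargs": {"deltas": [[[60, 0, 0, 0, 0, 0, 0], [60, 0, 0, 0, 0, 0, 0], [60, 0, 0, 0, 0, 0, 0], [60, 0, 0, 0, 0, 0, 0], [60, 0, 0, 0, 0, 0, 0], [60, 0, 0, 0, 0, 0, 0]]]}}

```text
clock: 19.9
ee_pos: [559.8, -88.2, 117.3]
tcp_rot: [-0.707, 0.005, -0.005, 0.707]
wrist_force: [0.5, -0.5, 0.2]
grip_width: 51.1
```

Run:
```python
from h import *
s=state();print(s["ee_pos"],s["wrist_force"],s["grip_width"])
crop("scene",245,165,160,120,5,"pics/z1.png")
```

```text
[559.75 -88.2  117.25] [ 0.46 -0.53  0.2 ] 51.11529681066692
```

View pics/z1.png

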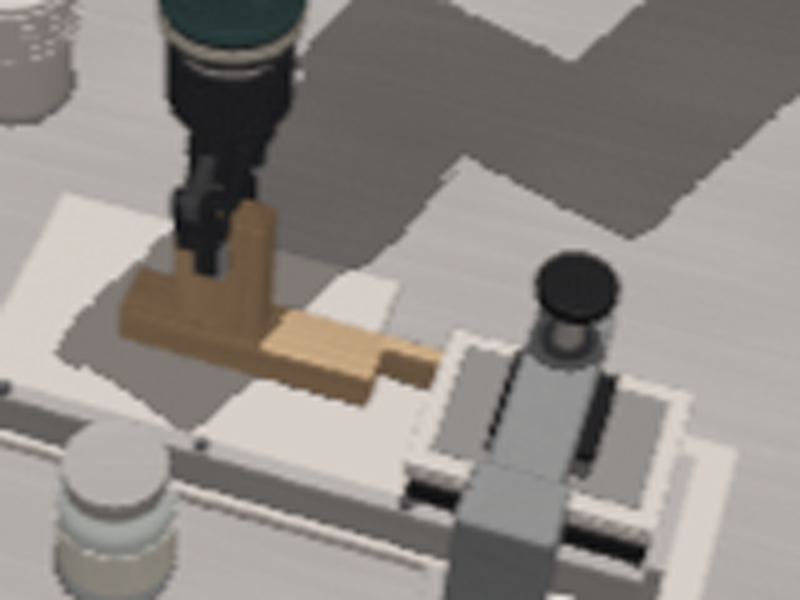

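>>> {"fn": "arm_command", "kwargs": {"deltas": [[[60, 0, -0.01, 0, 0, 0, 0], [60, 0, -0.03, 0, 0, 0, 0], [60, 0, -0.055, 0, 0, 0, 0], [60, 0, -0.085, 0, 0, 0, 0], [40, 0, -0.115, 0, 0, 0, 0], [0, 0, -0.135, 0, 0, 0, 0], [0, 0, -0.145, 0, 0, 0, 0], [0, 0, -0.145, 0, 0, 0, 0]]]}}

```text
clock: 20.62
ee_pos: [560.5, -88.4, 265.3]
tcp_rot: [0.708, -0.004, 0.007, -0.707]
wrist_force: [-0.1, -0.4, -0.3]
grip_width: 2.9
```

Run:
```python
from h import *
go([613,135,245],np.pi/2+YAW)
```

```text
shift mm [ 49.1  20.3 224.2] turn [ 0.07 -0.01  0.23] | pos [560.49 -88.39 265.32] zang 1.5561 down [ 0. -0. -1.] F [-0.14 -0.4  -0.34] w 2.9 t 20.6167
```

>>> {"fn": "arm_command", "kwargs": {"deltas": [[[0, 0.003, 0, 0.012, 0, 0, 0], [0, 0.009, 0, 0.04, 0, 0, 0], [0, 0.016, 0, 0.072, 0, 0, 0], [0, 0.023, 0, 0.105, 0, 0, 0], [0, 0.03, 0, 0.138, 0, 0, 0], [0, 0.037, 0, 0.17, 0, 0, 0], [0, 0.044, 0, 0.2, 0, 0, 0], [0, 0.048, 0.005, 0.217, 0, 0, 0], [0, 0.0491, 0.01, 0.2242, 0, 0, 0], [0, 0.0491, 0.015, 0.2242, 0, 0, 0], [0, 0.0491, 0.017, 0.2242, 0, 0, 0], [0, 0.0491, 0.017, 0.2242, 0, 0, 0]]]}}

```text
clock: 21.62
ee_pos: [611.6, 134.3, 244.5]
tcp_rot: [0.707, -0.006, 0.005, -0.707]
wrist_force: [0.4, -0.5, -1.0]
grip_width: -0.1
```

Run:
```python
from h import *
go([613,135,228],np.pi/2+YAW)
crop("scene",285,145,160,120,5,"pics/z2.png")
```

```text
shift mm [ 1.4 16.5  0.7] turn [ 0.02 -0.07 -0.08] | pos [611.58 134.29 244.48] zang 1.5551 down [-0. -0. -1.] F [ 0.38 -0.5  -1.04] w -0.1 t 21.6167
```

View pics/z2.png

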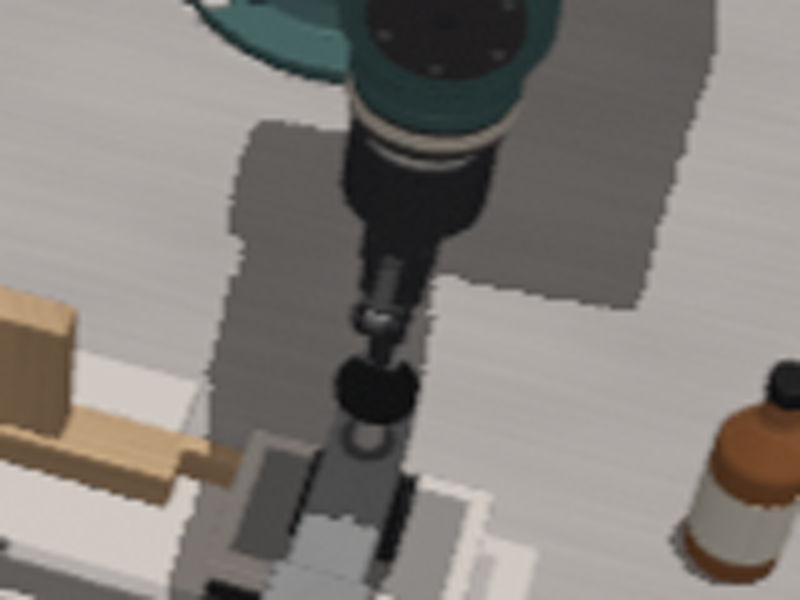

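>>> {"fn": "arm_command", "kwargs": {"deltas": [[[0, 0.001, 0.004, 0, 0, 0, 0], [0, 0.001, 0.009, 0, 0, 0, 0], [0, 0.001, 0.013, 0, 0, 0, 0], [0, 0.001, 0.016, 0, 0, 0, 0], [0, 0.001, 0.019, 0, 0, 0, 0], [0, 0.001, 0.021, 0, 0, 0, 0], [0, 0.001, 0.021, 0, 0, 0, 0]]]}}

```text
clock: 22.25
ee_pos: [613.1, 135.1, 224.0]
tcp_rot: [0.707, -0.005, 0.005, -0.707]
wrist_force: [-0.7, -1.6, 2.3]
grip_width: 0.7
```

>>> {"fn": "arm_command", "kwargs": {"deltas": [[[0, 0, 0.002, 0, 0, 0, 0], [0, 0, 0.004, 0, 0, 0, 0], [0, 0, 0.006, 0, 0, 0, 0], [0, 0, 0.008, 0, 0, 0, 0], [0, 0, 0.009, 0, 0, 0, 0]]]}}

```text
clock: 22.67
ee_pos: [613.2, 135.2, 215.1]
tcp_rot: [0.707, -0.005, 0.005, -0.707]
wrist_force: [0.3, -2.3, 2.9]
grip_width: -0.2
```

>>> {"fn": "arm_command", "kwargs": {"deltas": [[[0, 0, 0.002, 0, 0, 0, 0], [0, 0, 0.004, 0, 0, 0, 0], [0, 0, 0.006, 0, 0, 0, 0], [0, 0, 0.008, 0, 0, 0, 0], [0, 0, 0.008, 0, 0, 0, 0]]]}}

```text
clock: 23.08
ee_pos: [613.2, 135.2, 207.3]
tcp_rot: [0.707, -0.005, 0.005, -0.707]
wrist_force: [-0.8, -1.9, 3.4]
grip_width: 0.1
```

>>> {"fn": "arm_command", "kwargs": {"deltas": [[[0, 0, 0.001, 0, 0, 0, 0], [0, 0, 0.002, 0, 0, 0, 0], [0, 0, 0.002, 0, 0, 0, 0]]]}}

```text
clock: 23.33
ee_pos: [613.2, 135.2, 205.5]
tcp_rot: [0.707, -0.005, 0.005, -0.707]
wrist_force: [-2.0, -2.0, 7.6]
grip_width: 0.1
```

>>> {"fn": "arm_command", "kwargs": {"deltas": [[[0, 0, 0.001, 0, 0, 0, 0], [0, 0, 0.001, 0, 0, 0, 0]]]}}

```text
clock: 23.5
ee_pos: [613.2, 135.2, 204.6]
tcp_rot: [0.707, -0.005, 0.005, -0.707]
wrist_force: [-1.5, -2.1, 7.7]
grip_width: 0.3
```

>>> {"fn": "arm_command", "kwargs": {"deltas": [[[0, 0, 0.001, 0, 0, 0, 0], [0, 0, 0.001, 0, 0, 0, 0]]]}}

```text
clock: 23.67
ee_pos: [613.3, 135.2, 204.0]
tcp_rot: [0.707, -0.005, 0.006, -0.707]
wrist_force: [-2.4, -1.9, 10.9]
grip_width: -0.2
```

>>> {"fn": "arm_command", "kwargs": {"deltas": [[[0, 0, 0.001, 0, 0, 0, 0], [0, 0, 0.001, 0, 0, 0, 0]]]}}

```text
clock: 23.83
ee_pos: [613.3, 135.2, 203.8]
tcp_rot: [-0.707, 0.004, -0.006, 0.707]
wrist_force: [-6.2, -3.6, 20.8]
grip_width: -0.2
```

>>> {"fn": "arm_command", "kwargs": {"deltas": [[[0, 0, 0.001, 0, 0, 0, 0], [0, 0, 0.001, 0, 0, 0, 0]]]}}

```text
clock: 24.0
ee_pos: [613.4, 135.2, 203.8]
tcp_rot: [-0.707, 0.004, -0.006, 0.707]
wrist_force: [-9.3, -3.1, 30.5]
grip_width: -0.3
```

>>> {"fn": "arm_command", "kwargs": {"deltas": [[[0, 0, 0.001, 0, 0, 0, 0], [0, 0, 0.001, 0, 0, 0, 0]]]}}

```text
clock: 24.17
ee_pos: [613.4, 135.2, 203.7]
tcp_rot: [-0.707, 0.004, -0.007, 0.707]
wrist_force: [-12.1, -3.0, 40.3]
grip_width: -0.0
```

>>> {"fn": "arm_command", "kwargs": {"deltas": [[[0, 0, -0.003, 0, 0, 0, 0], [0, 0, -0.006, 0, 0, 0, 0], [0, 0, -0.012, 0, 0, 0, 0], [0, 0, -0.02, 0, 0, 0, 0], [0, 0, -0.028, 0, 0, 0, 0], [0, 0, -0.036, 0, 0, 0, 0], [0, 0, -0.048, 0, 0, 0, 0], [0, 0, -0.07, 0, 0, 0, 0], [0, 0, -0.09, 0, 0, 0, 0], [0, 0, -0.1, 0, 0, 0, 0], [0, 0, -0.1, 0, 0, 0, 0]]]}}

```text
clock: 25.08
ee_pos: [613.7, 135.4, 302.7]
tcp_rot: [-0.707, 0.004, -0.006, 0.707]
wrist_force: [-0.2, -0.1, -0.1]
grip_width: -0.2
```

>>> {"fn": "arm_command", "kwargs": {"deltas": [[[0, -0.015, -0.01, -0.01, 0, 0, 0], [0, -0.045, -0.02, -0.015, 0, 0, 0], [0, -0.08, -0.02, -0.02, 0, 0, 0], [0, -0.12, -0.02, -0.02, 0, 0, 0], [0, -0.16, -0.02, -0.02, 0, 0, 0], [0, -0.195, -0.02, -0.02, 0, 0, 0], [0, -0.21, -0.02, -0.02, 0, 0, 0], [0, -0.21, -0.02, -0.02, 0, 0, 0]]]}}

```text
clock: 25.75
ee_pos: [399.5, 118.5, 320.5]
tcp_rot: [-0.707, 0.005, -0.005, 0.707]
wrist_force: [1.0, -0.2, 1.0]
grip_width: -0.0
```

Run:
```python
from h import *
s=state();print(s["ee_pos"],s["wrist_force"],s["clock"])
for n in("top","scene"):cv2.imwrite(f"pics/{n}F.png",optics.read_camera(n)[:,:,::-1])
crop("top",155,130,160,120,5,"pics/f1.png","pics/topF.png")
crop("scene",245,165,160,120,5,"pics/f2.png","pics/sceneF.png")
```

```text
[399.54 118.51 320.5 ] [ 0.97 -0.22  0.98] 25.75
```

View pics/f1.png

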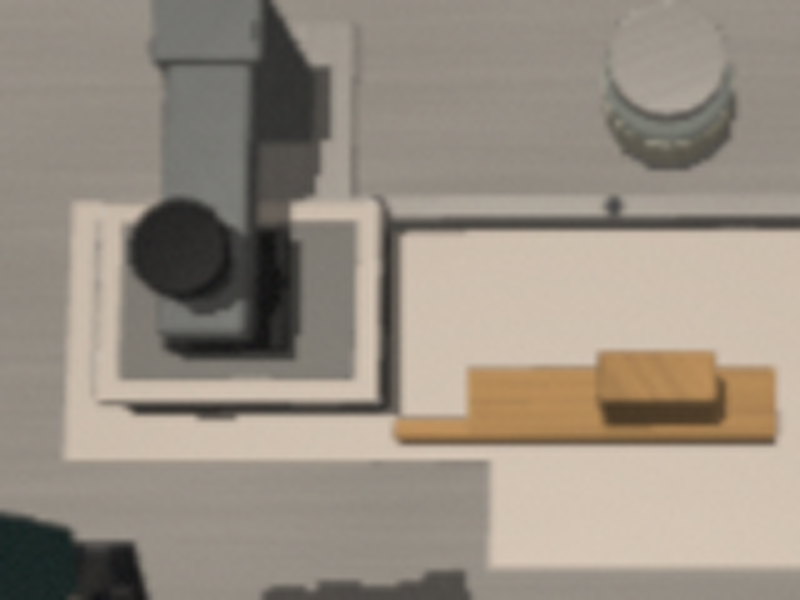

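View pics/f2.png

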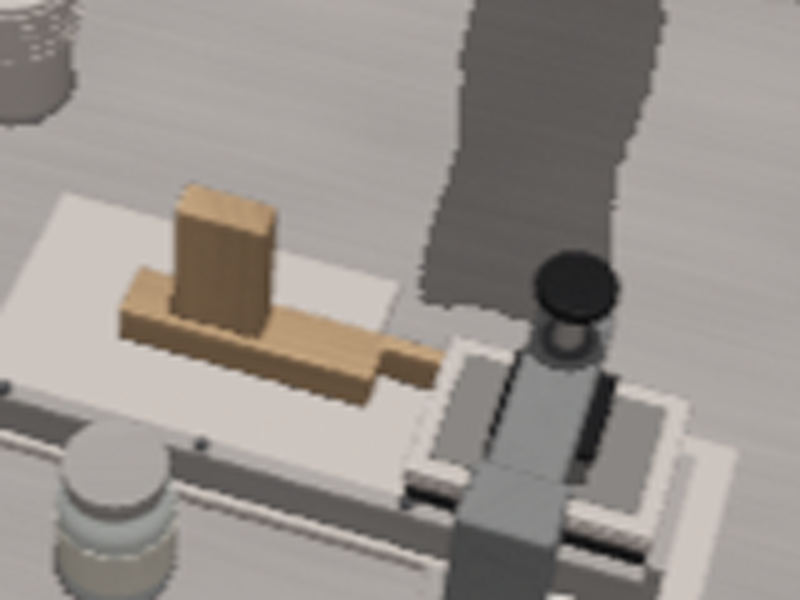

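View pics/sceneF.png

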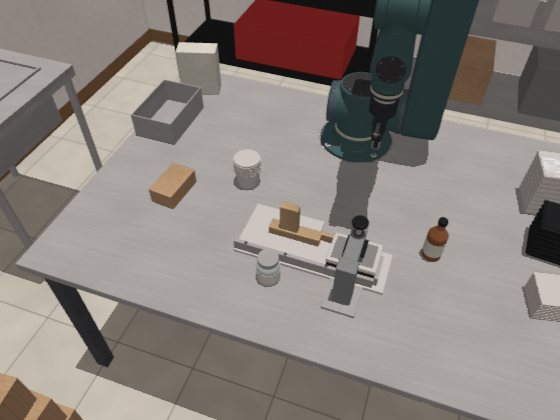

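Run:
```python
from h import *
q=lambda x,y:(x/5+155-.4,y/5+130-.4)
T=[(95,403),(380,402),(381,200)]
for p in T:
    P=onz("top",q(*p),76); print(P,w2st(P))
b=lambda x,y:(x/5+245-.4,y/5+165-.4)
# scene: outer-rear, outer-front, fence-rear
for s,t in [((455,340),T[1]),((690,402),T[0]),((408,464),T[2])]: print(two(b(*s),q(*t)))
print("before",two((455/5+244.6+1,232/5+184.6),(560/8+159.56,478/8+149.56)))
print("knob",two(b(576,285),q(181,249)))
```

```text
[557.62 209.67  76.  ] [-55.46  74.38]
[556.24  57.7   76.  ] [-54.64 -77.6 ]
[665.82  57.85  76.  ] [ 54.92 -75.86]
(array([556.92,  60.2 ,  68.42]), np.float64(2.958113325059026))
(array([558.34, 210.38,  71.72]), np.float64(0.9698155050803964))
(array([665.24,  59.48,  76.56]), np.float64(3.513821198945353))
before (array([557.4 ,  62.19,  77.53]), np.float64(3.9628214338266012))
knob (array([611.72, 133.74, 208.75]), np.float64(0.10632499697366052))
```

```bash
python3 -c "
from cell import manip; print(manip.job_done())"
```

```text
the job is handed in; nothing more can be done
None
```

The job is done and handed in at about 26 s of the 64 s. The tub is home against the fence and stop, the lid is pressed down, the press is back up, and the stick stands on its base on the infeed plate, clear of the tub. No verdict came back.

**What I did**
- I gripped the stick by its handle and pushed the tub flush to the fence with the stick's flank, up to about 14 N against the fence.
- I then fed the tub along with the nose and leg. The sideways force towards the fence stayed at about 6–10 N until the tub met the end stop, where the feed force rose to about 18 N.
- I pressed the knob with the closed fingertips until it stopped firmly, about 22 mm down. That is the travel the task gives for a closed lid.

**What the last checks showed**
- **Tub position:** the lid edges measured about x −55 to +55 and y −76 to +74 mm in the station's frame, against ±54.5 and ±75.5 expected. The difference is within the camera error.
- **Lid:** in the two-view estimate at one corner it dropped from about 78 to 68 mm. All three corners read 68–77 mm, against 76 expected, so the height is only roughly confirmed by the cameras. The firm stop at full travel is the better evidence.
- **Bystanders:** the bottle, cups, jar and carton look unmoved in the last picture. I did not measure them again.

**Worth noting**
- At the bottom of the press stroke the force at the wrist briefly read 40.3 N upward, a little more than I meant. It went through the fingertips, not the gripper body, and I backed off at once.
- While I was pushing at the stop, the wrist also read an upward force of about 8 N, which I did not explain. The tub still looked flat in every picture.

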